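# Pack the heart-handled spoons and press the carton seam shut

## Task

Swing both flaps of the carton wide open, past upright, lay every heart-handled spoon that is on the table inside, and close the carton flat again, the plain flap first and then the flap with the paper strip. Then take the spring presser from its cork pad and, holding it upright, draw it flat along the strip down the middle seam, from the end nearest the robot to the far end, in one slow stroke with a steady light pressure of about 7 N, and stand it back on its pad. Leave everything else, the square-ended cake server included, where it is.

Things in the scene. Friction and masses are not known exactly. Their poses are not given: they have to be found in the camera images.
- carton: open-topped cardboard carton, fixed to the table, 220 mm (its x, along the seam) x 150 mm (y) x 70 mm high, walls and floor 5 mm. Origin: centre of its underside; its -x end is nearest the robot. Flaps are hinged along the tops of the two long sides
- flap_plain (a joint): 0 = closed flat, grows as it swings up and out, pi/2 = upright, stop at 2.3; stays where left. This is the plain cardboard flap, hinged along x at y = +75 mm, z = 70 mm of the carton; 216 mm long, 74 mm from hinge to edge, 4 mm thick; closed, its top is at z = 74 mm
- flap_strip (a joint): 0 = closed flat, grows as it swings up and out, pi/2 = upright, stop at 2.3; stays where left. Flap hinged at y = -75 mm, z = 70 mm; 216 x 74 x 4 mm, with a white paper strip 212 x 40 x 2 mm on top that sticks out 15 mm past the edge (89 mm from the hinge); closed, the strip's top is at z = 76 mm, from y = -26 to +14 mm of the carton
- plain_edge (a point): middle of the free edge of the plain flap
- strip_edge (a point): middle of the free edge of the strip on the other flap
- seam_near (a point): fixed point on the closed strip's top over the seam (carton x = -75, y = 0, z = 76 mm): the presser's centre starts its stroke here
- seam_far (a point): the same at carton x = +75 mm: the presser's centre ends its stroke here
- spoon1: serving spoon lying flat: 148 mm long, brass handle 12 mm wide and 10 mm thick ending in a 34 mm wide heart shape at -x, round steel bowl 44 mm wide and 12 mm thick centred at x = +53 mm. Origin under the handle, near the centre of mass: grip the handle across (along y) here. 80 g. None if absent
- spoon2: serving spoon lying flat: 148 mm long, brass handle 12 mm wide and 10 mm thick ending in a 34 mm wide heart shape at -x, round steel bowl 44 mm wide and 12 mm thick centred at x = +53 mm. Origin under the handle, near the centre of mass: grip the handle across (along y) here. 80 g. None if absent
- spoon3: serving spoon lying flat: 148 mm long, brass handle 12 mm wide and 10 mm thick ending in a 34 mm wide heart shape at -x, round steel bowl 44 mm wide and 12 mm thick centred at x = +53 mm. Origin under the handle, near the centre of mass: grip the handle across (along y) here. 80 g. None if absent
- spoon4: serving spoon lying flat: 148 mm long, brass handle 12 mm wide and 10 mm thick ending in a 34 mm wide heart shape at -x, round steel bowl 44 mm wide and 12 mm thick centred at x = +53 mm. Origin under the handle, near the centre of mass: grip the handle across (along y) here. 80 g. None if absent
- presser: spring seam presser standing upright: white shoe 50 x 50 x 19 mm below, aluminium housing 56 x 56 mm from 20 to 48 mm height, square wooden grip 30 x 30 mm from 48 to 98 mm height. 320 g. Origin: centre of the relaxed shoe's underside. The shoe yields up to 12 mm: 4 N to start it, 0.5 N more per mm; pushed 5 mm below first touch it presses with about 6.5 N
- pad: square cork pad fixed on the table, 100 x 100 x 10 mm, where the presser stands. Origin: centre of its underside
- server: bystander: cake server, same brass but a straight square-ended 14 mm handle without a heart and a flat 65 x 50 mm rectangular blade, 4 mm thick; stays out
- blade: bystander: 210 mm flat strip tool with black handle
- cards_a: bystander: stack of cards 90 x 60 x 32 mm
- cards_b: bystander: stack of cards 80 x 60 x 20 mm
- tape: bystander: empty tape core lying flat, 90 mm across, 36 mm high
- jar: bystander: jar, 70 mm across, 90 mm high
- tin: bystander: round steel weight, 80 mm across, 50 mm high
Things that resemble listed ones, but are neither listed nor needed, are in the scene too. Of the things shaped like the pad, the cork one is meant.

How it is judged:
On the way, in this order (a step that is already met when the one before it is completed fails the run):
1. both flaps are swung wide open (at least 97 degrees from closed) (value of joint each of flap_plain, flap_strip above 1.7 rad), for 0.2 s.
2. every heart-handled spoon on the table lies in the carton, let go, flaps still open (all of step 1 and x of spoon1 in the frame of carton between -0.105 and 0.105 m and y of spoon1 in the frame of carton between -0.07 and 0.07 m and z of spoon1 in the frame of carton between -0.005 and 0.055 m and x of spoon2 in the frame of carton between -0.105 and 0.105 m and y of spoon2 in the frame of carton between -0.07 and 0.07 m and z of spoon2 in the frame of carton between -0.005 and 0.055 m and x of spoon3 in the frame of carton between -0.105 and 0.105 m and y of spoon3 in the frame of carton between -0.07 and 0.07 m and z of spoon3 in the frame of carton between -0.005 and 0.055 m and x of spoon4 in the frame of carton between -0.105 and 0.105 m and y of spoon4 in the frame of carton between -0.07 and 0.07 m and z of spoon4 in the frame of carton between -0.005 and 0.055 m and contact force between each of spoon1, spoon2, spoon3, spoon4 and the fingers below 0.1 N), for 0.2 s.
3. the plain flap is closed flat over the spoons (x of spoon1 in the frame of carton between -0.105 and 0.105 m and y of spoon1 in the frame of carton between -0.07 and 0.07 m and z of spoon1 in the frame of carton between -0.005 and 0.055 m and x of spoon2 in the frame of carton between -0.105 and 0.105 m and y of spoon2 in the frame of carton between -0.07 and 0.07 m and z of spoon2 in the frame of carton between -0.005 and 0.055 m and x of spoon3 in the frame of carton between -0.105 and 0.105 m and y of spoon3 in the frame of carton between -0.07 and 0.07 m and z of spoon3 in the frame of carton between -0.005 and 0.055 m and x of spoon4 in the frame of carton between -0.105 and 0.105 m and y of spoon4 in the frame of carton between -0.07 and 0.07 m and z of spoon4 in the frame of carton between -0.005 and 0.055 m and value of joint flap_plain below 0.07 rad), for 0.2 s.
4. the flap with the paper strip is closed flat after it (all of step 3 and value of joint flap_strip below 0.07 rad), for 0.2 s.
5. the presser bears on the strip with 3 to 20 N, at the near end of the seam (value of joint each of flap_plain, flap_strip below 0.07 rad and angle between presser's own z axis and vertical below 0.25 rad and x of presser in the frame of carton between -0.089 and -0.061 m and y of presser in the frame of carton between -0.016 and 0.016 m and contact force between presser and carton between 3 and 20 N), for 0.1 s.
6. the presser bears on the strip with 3 to 20 N, a quarter along (value of joint each of flap_plain, flap_strip below 0.07 rad and angle between presser's own z axis and vertical below 0.25 rad and x of presser in the frame of carton between -0.0515 and -0.0235 m and y of presser in the frame of carton between -0.016 and 0.016 m and contact force between presser and carton between 3 and 20 N), for 0.1 s.
7. the presser bears on the strip with 3 to 20 N, at the middle (value of joint each of flap_plain, flap_strip below 0.07 rad and angle between presser's own z axis and vertical below 0.25 rad and x of presser in the frame of carton between -0.014 and 0.014 m and y of presser in the frame of carton between -0.016 and 0.016 m and contact force between presser and carton between 3 and 20 N), for 0.1 s.
8. the presser bears on the strip with 3 to 20 N, three quarters along (value of joint each of flap_plain, flap_strip below 0.07 rad and angle between presser's own z axis and vertical below 0.25 rad and x of presser in the frame of carton between 0.0235 and 0.0515 m and y of presser in the frame of carton between -0.016 and 0.016 m and contact force between presser and carton between 3 and 20 N), for 0.1 s.
9. the presser bears on the strip with 3 to 20 N, at the far end (value of joint each of flap_plain, flap_strip below 0.07 rad and angle between presser's own z axis and vertical below 0.25 rad and x of presser in the frame of carton between 0.061 and 0.089 m and y of presser in the frame of carton between -0.016 and 0.016 m and contact force between presser and carton between 3 and 20 N), for 0.1 s.
At the end, for the whole second after the job is handed in: All present heart-handled spoons lie inside the carton, both flaps are closed to within 4 degrees, and the presser stands upright on its pad, its centre within 35 mm of the pad's centre, everything let go and at rest (all of step 4 and horizontal distance between presser and pad below 0.035 m and z of presser in the frame of pad between 0.004 and 0.016 m and angle between presser's own z axis and vertical below 0.1 rad and linear speed of presser below 0.02 m/s and linear speed of each of spoon1, spoon2, spoon3, spoon4 below 0.03 m/s); the robot touches nothing.
It fails at once if the carton is crushed: more than 45 N between presser and carton (contact force between presser and carton above 45 N).
It fails at once if a bystander is moved by more than 50 mm (distance of any of server, blade, cards_a, cards_b, tape, jar, tin from where it was at the start of the episode above 0.05 m).
Of spoon1, spoon2, spoon3, spoon4 only 2 to 4 are there at a start; the rules pass over those that are not, and their reading is None.
At some moment in a run one of spoon1, spoon2, spoon3, spoon4 may be knocked a few centimetres aside while the robot is not near it.
Once in a run the grip may slacken for a moment while it holds something.
It also fails if it takes over 210 s, if anything falls off the work surface, if the arm or the gripper's body presses on something with over 40 N, if the wrist force passes 120 N, or if a joint passes its speed limit or range.

## Robot

A 7-joint arm with a two-finger parallel gripper is mounted at the origin on the work surface. World frame = base frame: x ahead of the robot, y to its left, z up, the work surface at z = 0. Lengths are in m, angles in rad, forces in N, time in s.
With the tool pointing down it reaches from about 0.4 to 0.85 m from the base axis. Payload 10.4 kg.
Tool frame: the origin (TCP) lies between the finger pads; the fingertips stand manip.tip_extent ahead of it and the grasp point (between the pads) lies 6 mm ahead of it (manip.tip_extent is the distance from the TCP to the fingertips, in m); z points along the fingers, y is the line along which they close (so a half turn about z gives the same grasp; the last joint's range is limited). The gripper opens to 85 mm and grips with 20 to 120 N. Pads are 22 mm wide; open, the fingers measure 114 mm over their backs; the gripper's body (76 mm by 85 mm) begins 54 mm behind the grasp point. The pads swing forward as they close: fully open they stand 13 mm farther back than shut.
Start: joints at [-1.231, 0.332, -0.065, 1.46, 0.022, 1.35, -0.088], TCP at [0.222, 0.584, 0.256] pointing down, gripper open.
Joint ranges: [-2.6, 2.6], [-0.5, 2.12], [-1.47, 1.34], [0.16, 2.42], [-1.27, 4.41], [0.06, 2.06], [-2.6, 2.6]. Speed limits (rad/s): [2.22, 2.22, 2.79, 2.79, 3.14, 3.14, 3.14].

## Interface

Orientations are given as a unit quaternion [x, y, z, w].
In Python, from workcell import get_obs, optics, workorder, manip gives the robot as it stands.
- The arm moves only by the tool jog_arm, never from a script. Its argument "increments" is a list of rows, each a list of 7 numbers: the shift along the tool's x, y, z in m, then the turn, a rotation vector about the tool's x, y, z in rad, then the opening, from -1 (shut) to 1 (fully open). A call has 1 to 5 rows; each row is the pose to reach, as a shift and turn from the pose commanded when the call began, along the tool's axes at that moment; what a row does not reach only later rows make up. A row lasts 1/12 s, in which the tool goes at most 41.7 mm and 7.16 degrees, less where a joint would pass 70% of its speed; a pose out of reach is approached as far as the arm can. A call with a gripper value outside its range is refused whole. The fingers move at their own pace and stop on an object; "grip_force" is the grip in N (left out, the last holds). Time passes only in rows, so rows that repeat a pose let the fingers close. It gives the time, the measured TCP pose, the force, the opening and the grip force at its end, in the units of the state.
- get_obs(): the state, without advancing time (a new reading comes with each control period).
- optics.camera(name): name is "side" or "top" or "wrist"; returns a dict with "color" (480x640x3 uint8, red, green, blue), "depth" (480x640 float32, m along the optical axis (not along the pixel's ray), 0 where there is no reading), "K" (3x3 intrinsics, pixels), "k1" (the pictures are not rectified: a ray, as slopes to the right and down, at radius r is drawn at 1 + k1 r^2 times it, then the intrinsics apply), "R" (3x3) and "t" (3): a world point X has camera coordinates R X + t. Camera axes: x right, y down, z forward; pixel columns grow to the right and rows downward; lengths in m; the calibration is good to about 2 mm. A picture is of the moment at which its call begins.
- workorder.hand_in(): hands the job in; it is judged then, once.
The state is a dict: "clock": time; "joint_pos": joint angles; "joint_velocities": joint speeds; "tau": joint torques, N m; "position": TCP position; "ee_rot": TCP orientation; "ft_force": force on the tool from outside, world axes, zero at the start; "torque": the same for the moment, N m; "grip_width": opening from 0.0 (shut) to 1.0 (fully open); "grasp_force": force on a finger pad.
Only numpy, scipy, OpenCV 4.12 (cv2) and the standard library are available. Lean on these libraries where they do the work, as an engineer would, in place of code of your own. Each camera call takes 0.05 s, during which the arm holds its last target. There are 200 camera calls.

## Working session

There is one attempt and no reset: what is moved stays moved. The work goes in short steps, Python scripts to look and compute and a tool call to move; the robot and the scene stay as the last step left them, time stands still between calls to the robot, and variables do not carry over. Pictures are saved under pics/ and viewed, at most 14 in all, crops included, and the job is handed in when it is done.

Besides the shell and the picture viewer there is one more tool, called after "Call:" as name(argument=value, ...), one argument or row to a line, values as JSON. jog_arm: Moves the arm, as the interface text tells. Its arguments: {"type":"object","properties":{"increments":{"type":"array"},"grip_force":{"type":"number"}},"required":["increments"]}

```bash
mkdir -p pics; ls; cat > h.py <<'E'
import numpy as np, cv2
from workcell import get_obs, optics, workorder, manip
def grab(n,name):
    c=optics.camera(n); np.savez('%s.npz'%name,**c); cv2.imwrite('pics/%s.png'%name,c['color'][:,:,::-1]); return c
def load(name): return dict(np.load('%s.npz'%name))
def ray(c,uv):
    uv=np.atleast_2d(np.float64(uv)); K=c['K']
    d=np.c_[(uv[:,0]-K[0,2])/K[0,0],(uv[:,1]-K[1,2])/K[1,1]]; s=d.copy()
    for _ in range(20): s=d/(1+float(c['k1'])*(s**2).sum(1,keepdims=True))
    return np.c_[s,np.ones(len(s))]
def onplane(c,uv,z):
    r=ray(c,uv)@c['R']; o=-c['R'].T@c['t']
    return o+r*((z-o[2])/r[:,2:])
def bydepth(c,uv):
    uv=np.atleast_2d(uv); i=np.int32(np.round(uv)); return (ray(c,uv)*c['depth'][i[:,1],i[:,0]][:,None]-c['t'])@c['R']
E
python3 - <<'E'
from h import *
o=get_obs()
for k,v in o.items(): print(k,np.round(v,3))
print(manip.tip_extent)
for n in ['top','side']:
    c=grab(n,n+'0'); print(n,c['K'].round(1).tolist(),c['k1'],-c['R'].T@c['t'],c['R'].round(2).tolist())
E
```

```text
pics
clock 0.0
joint_pos [-1.231  0.333 -0.065  1.461  0.022  1.35  -0.088]
joint_velocities [ 0.001  0.001 -0.    -0.002  0.002  0.002  0.001]
tau [ 0.0000e+00 -6.2544e+01  4.9000e-02 -3.9161e+01  1.6000e-02  1.0000e-02
 -0.0000e+00]
position [0.222 0.584 0.256]
ee_rot [ 0.18   0.984 -0.001 -0.   ]
ft_force [ 0.079  1.483 -0.051]
torque [-0.041 -0.018 -0.012]
grasp_force 0.0
grip_width 1.002
0.025
top [[436.6, 0.0, 314.6], [0.0, 436.6, 247.9], [0.0, 0.0, 1.0]] -0.013883356471085852 [0.43577565 0.01684269 1.17194056] [[0.01, -1.0, 0.01], [-1.0, -0.01, -0.08], [0.08, -0.0, -1.0]]
side [[536.1, 0.0, 313.0], [0.0, 536.1, 246.9], [0.0, 0.0, 1.0]] 0.037656956950073456 [ 0.1148417  -1.03561985  0.72934967] [[0.94, -0.34, 0.02], [-0.15, -0.46, -0.87], [0.31, 0.82, -0.48]]
```

View pics/top0.png

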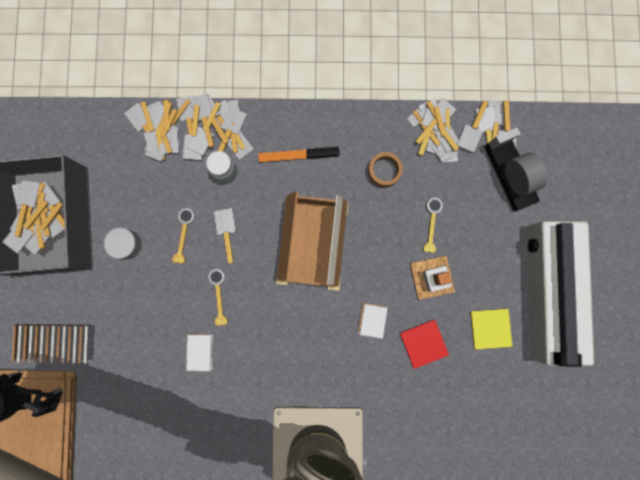

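View pics/side0.png

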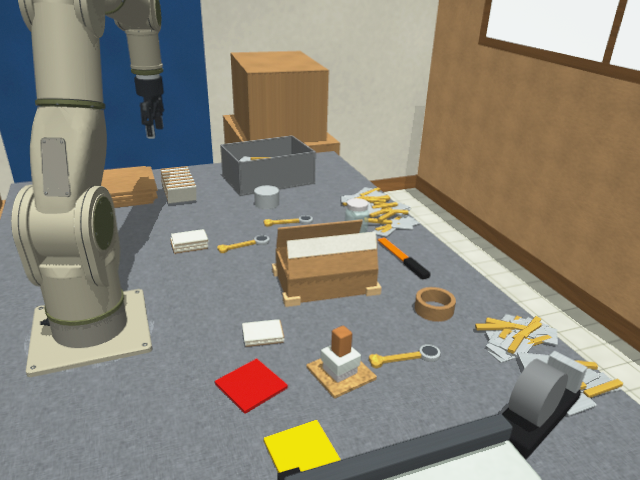

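The top view shows three heart-handled spoons: bowls at about (186,215), (216,277) and (434,203), hearts at (179,260), (221,322) and (430,249). The server is at (225,220), the carton at (312,240) with both flaps near upright, and the cork pad with the presser at (433,279). The side view confirms the strip flap is the near one.

```bash
cat > m1.py <<'E'
from h import *
c=load('top0'); im=c['color']; hsv=cv2.cvtColor(im,cv2.COLOR_RGB2HSV)
br=cv2.inRange(hsv,(15,90,90),(30,255,255))
n,l,st,ce=cv2.connectedComponentsWithStats(br)
for i in range(1,n):
    x,y,w,h,a=st[i]
    if a>40 and 165<x<500 and y>180:
        p=np.argwhere(l==i)[:,::-1]
        W=onplane(c,p,0.008); m=W[:,:2].mean(0); u=np.linalg.svd(W[:,:2]-m)[2][0] if len(W)<3000 else 0
        if u[0]<0:u=-u
        s=(W[:,:2]-m)@u
        print('brass',st[i],m.round(4),'dir deg',np.degrees(np.arctan2(u[1],u[0])).round(1),'ext',s.min().round(4),s.max().round(4))
for uv in [(186,215),(216,277),(434,203)]:
    x,y=uv; q=im[y-14:y+15,x-14:x+15].astype(int)
    m=((abs(q-q.mean(2,keepdims=True)).max(2)<22)&(abs(q.mean(2)-85)>22)).astype(np.uint8)
    n,l,st,ce=cv2.connectedComponentsWithStats(m); k=1+st[1:,4].argmax(); 
    print('bowl',st[k],onplane(c,np.array([[x-14+st[k,0]+(st[k,2]-1)/2,y-14+st[k,1]+(st[k,3]-1)/2]]),0.01).round(4))
# height map
v,u=np.mgrid[0:480,0:640]; P=bydepth(c,np.c_[u.ravel(),v.ravel()]).reshape(480,640,3)
np.save('P.npy',P)
H=P[...,2]
for r in range(185,296,6): print(r,(H[r,270:352:3]*1000).astype(int))
print((H[255:302:4,408:460:3]*1000).astype(int))
crop=cv2.resize(im[180:300,265:465],None,fx=4,fy=4,interpolation=cv2.INTER_CUBIC); cv2.imwrite('pics/crop1.png',crop[:,:,::-1])
E
python3 m1.py
```

```text
brass [315 207  19  23  75] [ 0.6105 -0.0129] dir deg -38.2 ext -0.0357 0.0329
brass [423 214  13  39 250] [ 0.565  -0.2994] dir deg -7.3 ext -0.0428 0.0612
brass [172 224  16  40 260] [0.5313 0.3703] dir deg -8.7 ext -0.0433 0.0623
brass [224 232   9  32 176] [0.5301 0.2431] dir deg 9.5 ext -0.042 0.0424
brass [411 256  43  43 787] [ 0.4568 -0.2914] dir deg -11.5 ext -0.0618 0.0629
brass [315 269  12  15  41] [ 0.4553 -0.0074] dir deg 30.8 ext -0.0157 0.0239
brass [215 285  13  41 262] [0.3689 0.262 ] dir deg 6.9 ext -0.0435 0.0617
brass [ 471  309   42   41 1485] [ 0.3199 -0.4572] dir deg 83.4 ext -0.0593 0.0574
bowl [  0   0  29  29 713] [[0.6165 0.3577 0.01  ]]
bowl [  0   0  29  29 703] [[0.451  0.2728 0.01  ]]
bowl [  0   0  29  29 695] [[ 0.6546 -0.3099  0.01  ]]
185 [-2  3  2 -2 -1  0  0  0  0  0  0 -3  3  2  0 -1  3  2  3  0 -1  1 -1 -1
  2  3  1 -1]
191 [  2  -2   0   0   0   0  -3   3 128 137   4   1   0   3   2  -4   0   1
   1  -4   1   3  -2  -2   5  -2   3  -2]
197 [   1    0    0   -1    0    1   91  110  132   71   71   72   73   72
   71   72    1    3   -1   -1    
[... 2086 characters left out ...]
  7   8   0   4   1   2]
 [  2   7  11   9   7  10  13   9   7   8  58  57  55  12  -1   0   1  -1]
 [  0  -1  14  12  10  35  58  57  64  61  58  57  87 107  -1   2   2   0]
 [ -2   1  11  11  13   5  54  57  58  91 110 110 109 111  11   4   1   0]
 [  0   0  11  10  14   7  41  52  56  80 105 110 107 109 106   1   1   0]
 [  3  -1   3   7  12  11  23  58  61  66  95 113 104 107  58   6  -4  -1]
 [ -4  -1   1  12  11   6  14  49  59  59  61  58  55  54  12  12   0  -2]
 [  2   0   0   7   9  14  10  12  54   8  11  11  10  12  12   8  -1   2]
 [ -2   1   2   9   8   7   6   9  14   7   0   1   0   3   0   0   1   2]
 [  6  -1   2   4   2   2   0   2   1   1   0   6   1  -2   1  -1   0   0]]
```

View pics/crop1.png

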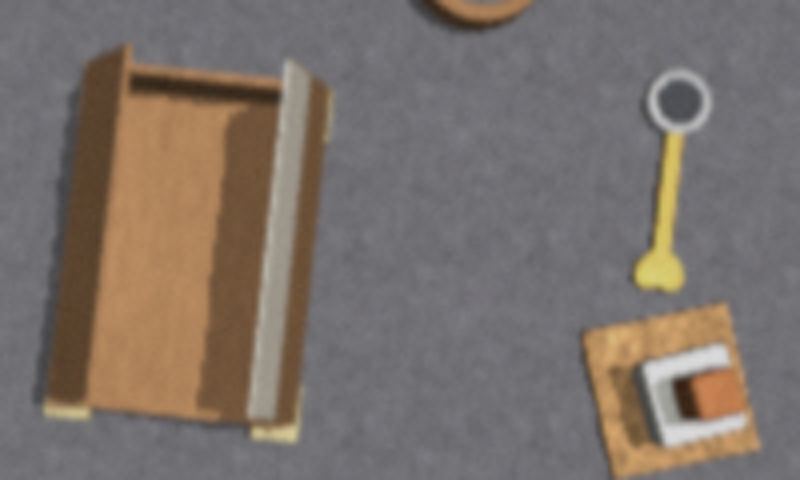

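The crop shows the carton with flap tops near x=125 (left) and x=290 (right, white strip), the strip flap tilting inwards. The presser's wooden grip is leaning right at crop (715,395), which is perspective. Now the precise carton fit.

```bash
cat > m2.py <<'E'
from h import *
import sys
name=sys.argv[1] if len(sys.argv)>1 else 'top0'
c=load(name); v,u=np.mgrid[0:480,0:640]; P=bydepth(c,np.c_[u.ravel(),v.ravel()]); im=c['color'].reshape(-1,3)
ok=(P[:,0]>.38)&(P[:,0]<.72)&(P[:,1]>-.2)&(P[:,1]<.2); P0=P[ok]
# floor inside: z 3..9
w=P0[(P0[:,2]>.062)&(P0[:,2]<.08)]
far=w[(w[:,0]>.60)&(abs(w[:,1]+.01)<.05)]; near=w[(w[:,0]<.45)&(abs(w[:,1]-.03)<.06)]
for s,nm in ((far,'far'),(near,'near')):
    if len(s)>4:
        f=np.polyfit(s[:,1],s[:,0],1); print(nm,len(s),s.mean(0).round(4),'slope',f[0].round(3),'yaw deg',-np.degrees(np.arctan(f[0])).round(2))
for sgn,nm in ((1,'plain'),(-1,'strip')):
    s=P0[(P0[:,2]>.085)&(P0[:,2]<.165)&(sgn*(P0[:,1]+.005)>0)]
    m=s.mean(0); 
    for _ in range(3):
        A=np.linalg.svd(s-m)[2]; n=A[2]; r=(s-m)@n; s=s[abs(r)<.006]; m=s.mean(0)
    n=n*np.sign(n[1]); 
    hd=np.cross(n,[0,0,1]); hd/=np.linalg.norm(hd)
    print(nm,len(s),'n',n.round(3),'hinge yaw',np.degrees(np.arctan2(hd[1],hd[0])).round(2),'tilt',np.degrees(np.arcsin(n[2])).round(1),'zmax',np.percentile(s[:,2],99).round(4))
    # point on plane at z=.07, at mean
    d=np.cross(hd,n); k=(.072-m[2])/d[2]; print('  hinge pt',(m+d*k).round(4),'range x',s[:,0].min().round(4),s[:,0].max().round(4))
E
python3 m2.py
```

```text
far 83 [6.519e-01 1.000e-04 6.990e-02] slope 0.104 yaw deg -5.92
near 86 [0.4393 0.0293 0.0704] slope 0.103 yaw deg -5.91
plain 841 n [0.093 0.908 0.409] hinge yaw -5.83 tilt 24.2 zmax 0.143
  hinge pt [0.5534 0.0982 0.072 ] range x 0.4458 0.6598
strip 903 n [ 0.095  0.936 -0.339] hinge yaw -5.8 tilt -19.8 zmax 0.1575
  hinge pt [ 0.5375 -0.059   0.072 ] range x 0.4325 0.6472
```

Call:
jog_arm(
  increments=[
    [-0.155,-0.127,0,0,0,-0.26,-1],
    [-0.155,-0.127,0,0,0,-0.26,-1],
    [-0.155,-0.127,0,0,0,-0.26,-1],
    [-0.155,-0.127,0,0,0,-0.26,-1],
    [-0.155,-0.127,0,0,0,-0.26,-1],
  ],
)

```text
clock: 0.52
position: [0.3231, 0.4075, 0.256]
ee_rot: [0.052, 0.999, -0.0, -0.0]
ft_force: [1.2, 0.6, 0.3]
grip_width: 0.298
grasp_force: 0.0
```

Call:
jog_arm(
  increments=[
    [-0.13,-0.18,0,0,0,0,-1],
    [-0.13,-0.18,0,0,0,0,-1],
    [-0.13,-0.18,0,0,0,0,-1],
    [-0.13,-0.18,0,0,0,0,-1],
    [-0.13,-0.18,0,0,0,0,-1],
  ],
)

```text
clock: 0.93
position: [0.4261, 0.228, 0.2562]
ee_rot: [0.051, 0.999, 0.0, -0.0]
ft_force: [1.3, 0.8, -0.5]
grip_width: 0.004
grasp_force: 0.0
```

Call:
jog_arm(
  increments=[
    [-0.12,-0.165,0,0,0,0,-1],
    [-0.12,-0.165,0,0,0,0,-1],
    [-0.12,-0.165,0,0,0,0,-1],
    [-0.12,-0.165,0,0,0,0,-1],
    [-0.12,-0.165,0,0,0,0,-1],
  ],
)

```text
clock: 1.35
position: [0.5287, 0.0509, 0.2563]
ee_rot: [0.052, 0.999, -0.0, 0.0]
ft_force: [0.4, 1.1, -0.3]
grip_width: -0.0
grasp_force: 0.0
```

Call:
jog_arm(
  increments=[
    [-0.021,-0.03,0,0,0,0,-1],
    [-0.021,-0.03,0.03,0,0,0,-1],
    [-0.021,-0.03,0.07,0,0,0,-1],
    [-0.021,-0.03,0.1,0,0,0,-1],
    [-0.021,-0.03,0.121,0,0,0,-1],
  ],
)

```text
clock: 1.77
position: [0.5443, 0.0213, 0.132]
ee_rot: [0.052, 0.999, -0.0, -0.002]
ft_force: [-0.3, 0.4, -0.2]
grip_width: -0.002
grasp_force: 0.0
```

Call:
jog_arm(
  increments=[
    [0,0.012,0,0,0,0,-1],
    [0,0.024,0,0,0,0,-1],
    [0,0.036,0,0,0,0,-1],
    [0,0.046,0,0,0,0,-1],
    [0,0.056,0,0,0,0,-1],
  ],
)

```text
clock: 2.18
position: [0.5527, 0.0792, 0.137]
ee_rot: [0.051, 0.999, 0.001, 0.001]
ft_force: [0.5, -1.3, 0.5]
grip_width: 0.003
grasp_force: 0.7
```

Call:
jog_arm(
  increments=[
    [0,0.006,0,0,0,0,-1],
    [0,0.012,0,0,0,0,-1],
    [0,0.018,0,0,0,0,-1],
    [0,0.024,0,0,0,0,-1],
    [0,0.03,0,0,0,0,-1],
  ],
)

```text
clock: 2.6
position: [0.5545, 0.1074, 0.1351]
ee_rot: [0.052, 0.999, -0.0, -0.0]
ft_force: [-0.2, -1.7, 0.2]
grip_width: 0.003
grasp_force: 0.8
```

```bash
python3 -c "
from h import *
grab('top','top1');grab('side','side1')"; python3 m2.py top1
```

```text
far 82 [ 6.518e-01 -5.000e-04  7.020e-02] slope 0.105 yaw deg -6.02
near 65 [0.4379 0.0158 0.0708] slope 0.109 yaw deg -6.24m2.py:14: RuntimeWarning: Mean of empty slice.
  m=s.mean(0);
  ret = um.true_divide(
m2.py:16: RuntimeWarning: Mean of empty slice.
  A=np.linalg.svd(s-m)[2]; n=A[2]; r=(s-m)@n; s=s[abs(r)<.006]; m=s.mean(0)
m2.py:18: RuntimeWarning: invalid value encountered in divide
  hd=np.cross(n,[0,0,1]); hd/=np.linalg.norm(hd)
Traceback (most recent call last):
  File "m2.py", line 19, in <module>
    print(nm,len(s),'n',n.round(3),'hinge yaw',np.degrees(np.arctan2(hd[1],hd[0])).round(2),'tilt',np.degrees(np.arcsin(n[2])).round(1),'zmax',np.percentile(s[:,2],99).round(4))
                                                                                                                                               ~~~~~~~~~~~~~^^^^^^^^^^^
IndexError: index -1 is out of bounds for axis 0 with size 0
```

View pics/side1.png

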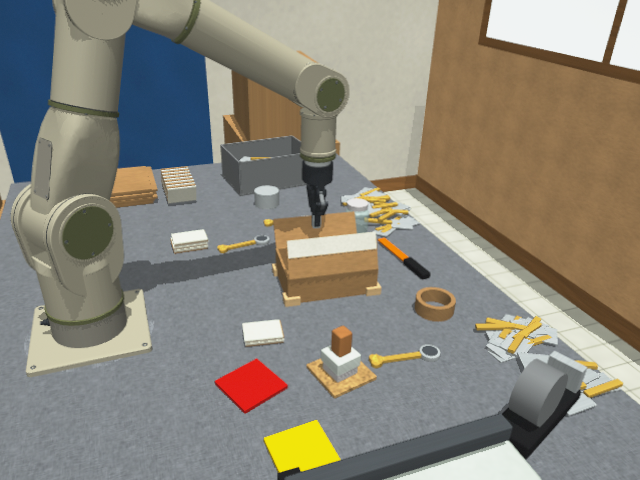

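The side view shows the fingers at (317,215) holding the plain flap out past upright. Next I push it 5 mm more, then the strip flap.

Call:
jog_arm(
  increments=[
    [0,0.005,0,0,0,0,-1],
    [0,0.005,0,0,0,0,-1],
    [0,-0.03,0,0,0,0,-1],
    [0,-0.07,0,0,0,0,-1],
    [0,-0.1,0,0,0,0,-1],
  ],
)

```text
clock: 3.12
position: [0.5441, 0.0053, 0.1355]
ee_rot: [0.052, 0.999, -0.0, 0.0]
ft_force: [0.3, 0.2, -0.5]
grip_width: 0.005
grasp_force: 0.0
```

Call:
jog_arm(
  increments=[
    [0,-0.02,0,0,0,0,-1],
    [0,-0.032,0,0,0,0,-1],
    [0,-0.042,0,0,0,0,-1],
    [0,-0.052,0,0,0,0,-1],
    [0,-0.06,0,0,0,0,-1],
  ],
)

```text
clock: 3.53
position: [0.5394, -0.0528, 0.1369]
ee_rot: [0.052, 0.999, 0.0, 0.002]
ft_force: [1.3, 0.7, 0.9]
grip_width: 0.001
grasp_force: 0.4
```

Call:
jog_arm(
  increments=[
    [0,-0.006,0,0,0,0,-1],
    [0,-0.012,0,0,0,0,-1],
    [0,-0.016,0,0,0,0,-1],
    [0,-0.02,0,0,0,0,-1],
    [0,-0.02,0,0,0,0,-1],
  ],
)

```text
clock: 3.95
position: [0.5359, -0.0725, 0.135]
ee_rot: [0.052, 0.999, -0.0, -0.0]
ft_force: [0.4, -0.1, 1.2]
grip_width: 0.002
grasp_force: 0.0
```

Call:
jog_arm(
  increments=[
    [0,0.03,-0.03,0,0,0,-1],
    [0,0.06,-0.06,0,0,0,-1],
    [0,0.09,-0.09,0,0,0,-1],
    [0,0.09,-0.12,0,0,0,-1],
    [0,0.09,-0.12,0,0,0,-1],
  ],
)

```text
clock: 4.37
position: [0.5478, 0.0201, 0.2612]
ee_rot: [0.049, 0.999, 0.001, 0.004]
ft_force: [-0.1, -0.9, 0.6]
grip_width: -0.001
grasp_force: 0.0
```

Call:
jog_arm(
  increments=[
    [0.05,0.2,0,0,0,0,-0.3],
    [0.05,0.2,0,0,0,0,-0.3],
    [0.05,0.2,0,0,0,0,-0.3],
    [0.05,0.2,0,0,0,0,-0.3],
    [0.05,0.2,0,0,0,0,-0.3],
  ],
)

```text
clock: 4.78
position: [0.5156, 0.2236, 0.2552]
ee_rot: [0.051, 0.999, 0.0, 0.0]
ft_force: [0.1, -0.2, -0.3]
grip_width: 0.351
grasp_force: 0.0
```

```bash
cat > m3.py <<'E'
from h import *
import sys
def spoons(name):
    c=load(name); hsv=cv2.cvtColor(c['color'],cv2.COLOR_RGB2HSV)
    n,l,st,ce=cv2.connectedComponentsWithStats(cv2.inRange(hsv,(15,90,90),(30,255,255)))
    for i in range(1,n):
        x,y,w,h,a=st[i]
        if 150<a<400 and 150<x<500 and y>190:
            W=onplane(c,np.argwhere(l==i)[:,::-1],0.008)[:,:2]; m=W.mean(0); u=np.linalg.svd(W-m)[2][0]; s=(W-m)@u
            if s.max()<-s.min(): u=-u; s=-s   # heart is the near side of the mean
            print('spoon/server',a,'origin',(m+u*(s.max()-.031)).round(4),'yaw',np.degrees(np.arctan2(u[1],u[0])).round(1),'len',(s.max()-s.min()).round(3))
def flaps(name):
    c=load(name); v,u=np.mgrid[0:480,0:640]; P=bydepth(c,np.c_[u.ravel(),v.ravel()])
    D=P[:,:2]-[.5461,.0195]; xc=D@[.9948,-.1023]; yc=D@[.1023,.9948]; z=P[:,2]
    for s,nm in ((1,'plain'),(-1,'strip')):
        k=(abs(xc)<.1)&(s*yc>.076)&(s*yc<.16)&(z>.08)&(z<.17)
        if k.sum()>20:
            f=np.polyfit(z[k],s*yc[k],1); print(nm,k.sum(),'angle',90+np.degrees(np.arctan(f[0])).round(1),'zmax',np.percentile(z[k],98).round(3))
if __name__=='__main__':
    n=sys.argv[1]; grab('top',n); spoons(n); flaps(n); o=get_obs(); print(o['position'],o['ee_rot'])
E
python3 m3.py top2
```

```text
spoon/server 171 origin [0.6561 0.1183] yaw 15.8 len 0.073
spoon/server 213 origin [ 0.6249 -0.0769] yaw 3.9 len 0.125
spoon/server 394 origin [0.5936 0.1329] yaw 6.9 len 0.155
spoon/server 251 origin [ 0.5965 -0.3034] yaw -7.2 len 0.106
plain 1451 angle 124.6 zmax 0.133
strip 1699 angle 124.0 zmax 0.145
[0.51293026 0.23286799 0.25461184] [ 4.64579479e-02  9.98918575e-01  1.62376157e-03 -8.38343535e-04]
```

Both flaps at about 124°. Now to the far left spoon.

Call:
jog_arm(
  increments=[
    [-0.034,0.137,0,0,0,0.05,0],
    [-0.034,0.137,0,0,0,0.05,0],
    [-0.034,0.137,0,0,0,0.05,0],
    [-0.034,0.137,0,0,0,0.05,0],
    [-0.034,0.137,0,0,0,0.05,0],
  ],
)

```text
clock: 5.25
position: [0.5635, 0.3589, 0.2533]
ee_rot: [0.074, 0.997, -0.0, -0.001]
ft_force: [-0.4, 0.1, -0.4]
grip_width: 0.501
grasp_force: 0.0
```

```bash
cat > w.py <<'E'
from h import *
import sys
n=sys.argv[1]; c=grab('wrist',n); hsv=cv2.cvtColor(c['color'],cv2.COLOR_RGB2HSV)
o=get_obs(); q=o['ee_rot']; p=np.array(o['position'])
from scipy.spatial.transform import Rotation as Ro
T=Ro.from_quat(q).as_matrix(); print('tcp',p.round(4),'toolx deg',np.degrees(np.arctan2(T[1,0],T[0,0])).round(1), 'cam',(-c['R'].T@c['t']).round(3))
m,l,st,ce=cv2.connectedComponentsWithStats(cv2.inRange(hsv,(15,90,90),(30,255,255)))
for i in range(1,m):
    if st[i,4]<600: continue
    W=onplane(c,np.argwhere(l==i)[:,::-1],0.008)[:,:2]; M=W.mean(0); u=np.linalg.svd((W-M)[::7],full_matrices=False)[2][0]; s=(W-M)@u
    if s.max()<-s.min(): u=-u; s=-s
    O=M+u*(s.max()-.031); d=T.T@np.r_[O-p[:2],0]
    print(st[i],'len',(s.max()-s.min()).round(3),'origin',O.round(4),'yaw',np.degrees(np.arctan2(u[1],u[0])).round(1),'tool dxy',d[:2].round(4))
E
python3 w.py w1
```

```text
tcp [0.5639 0.356  0.2537] toolx deg 171.4 cam [0.495 0.369 0.371]
[ 169    0   41   85 1197] len 0.074 origin [0.4    0.2665] yaw 8.5 tool dxy [ 0.1486 -0.113 ]
[ 12 116  50  38 839] len 0.038 origin [0.4642 0.1038] yaw -171.7 tool dxy [ 0.0609 -0.2643]
[ 305  128   33  103 1564] len 0.106 origin [0.5625 0.3656] yaw -8.2 tool dxy [0.0028 0.0093]
[ 180  149   43   78 1163] len 0.084 origin [0.5411 0.2459] yaw 10.3 tool dxy [ 0.0061 -0.1123]
[   0  204   55  189 2777] len 0.237 origin [ 0.7173 -0.0065] yaw -7.9 tool dxy [-0.2059 -0.3354]
```

View pics/w1.png

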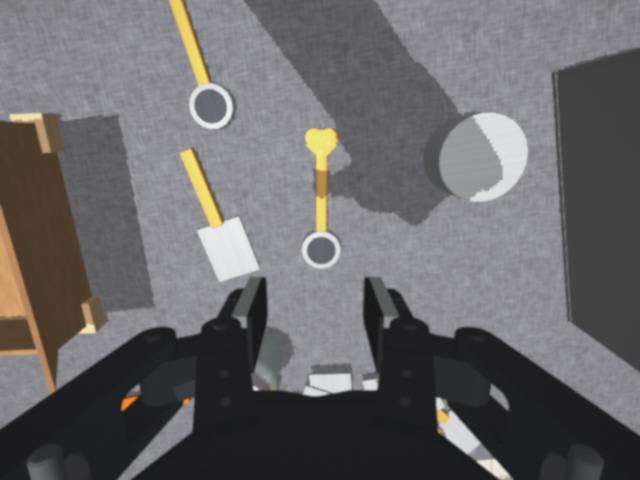

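The wrist view shows the spoon at (321,190), aligned with the fingers, heart at the top and nothing in the way; it agrees with the top view within 2 mm.

Call:
jog_arm(
  increments=[
    [0.002,0.008,0.04,0,0,0,0],
    [0.002,0.008,0.08,0,0,0,0],
    [0.002,0.008,0.12,0,0,0,0],
    [0.002,0.008,0.16,0,0,0,0],
    [0.002,0.008,0.18,0,0,0,0],
  ],
)

```text
clock: 5.72
position: [0.5617, 0.3592, 0.0703]
ee_rot: [0.077, 0.997, -0.002, -0.002]
ft_force: [-0.2, -0.3, -1.0]
grip_width: 0.501
grasp_force: 0.0
```

Call:
jog_arm(
  increments=[
    [0,0,0.02,0,0,0,0],
    [0,0,0.035,0,0,0,0],
    [0,0,0.045,0,0,0,0],
    [0,0,0.045,0,0,0,0],
    [0,0,0.045,0,0,0,0],
  ],
)

```text
clock: 6.13
position: [0.5638, 0.3618, 0.0307]
ee_rot: [0.077, 0.997, -0.0, 0.0]
ft_force: [0.6, 0.1, 0.9]
grip_width: 0.498
grasp_force: 0.0
```

Call:
jog_arm(
  increments=[
    [0,0,0,0,0,0,-1],
    [0,0,0,0,0,0,-1],
    [0,0,0,0,0,0,-1],
    [0,0,0,0,0,0,-1],
    [0,0,0,0,0,0,-1],
  ],
  grip_force=40,
)

```text
clock: 6.55
position: [0.5641, 0.3631, 0.0318]
ee_rot: [0.076, 0.997, 0.001, 0.001]
ft_force: [0.1, -0.5, 6.7]
grip_width: 0.115
grasp_force: 39.3
```

Call:
jog_arm(
  increments=[
    [0,0,-0.04,0,0,0,-1],
    [0,0,-0.08,0,0,0,-1],
    [0,0,-0.12,0,0,0,-1],
    [0,0,-0.16,0,0,0,-1],
    [0,0,-0.2,0,0,0,-1],
  ],
)

```text
clock: 6.97
position: [0.5631, 0.3625, 0.2328]
ee_rot: [0.076, 0.997, 0.0, 0.0]
ft_force: [1.7, 0.1, -1.5]
grip_width: 0.12
grasp_force: 39.3
```

Call:
jog_arm(
  increments=[
    [-0.007,-0.035,-0.02,0,0,-0.05,-1],
    [-0.015,-0.075,-0.02,0,0,-0.05,-1],
    [-0.022,-0.115,-0.02,0,0,-0.05,-1],
    [-0.03,-0.155,-0.02,0,0,-0.05,-1],
    [-0.037,-0.195,-0.02,0,0,-0.05,-1],
  ],
)

```text
clock: 7.38
position: [0.57, 0.1624, 0.2508]
ee_rot: [0.051, 0.999, 0.0, 0.0]
ft_force: [1.0, -0.5, -1.2]
grip_width: 0.119
grasp_force: 39.3
```

Call:
jog_arm(
  increments=[
    [-0.005,-0.035,0,0,0,0,-1],
    [-0.01,-0.07,0,0,0,0,-1],
    [-0.013,-0.1,0,0,0,0,-1],
    [-0.015,-0.111,0,0,0,0,-1],
    [-0.015,-0.111,0,0,0,0,-1],
  ],
)

```text
clock: 7.8
position: [0.5739, 0.0483, 0.2509]
ee_rot: [0.054, 0.999, -0.0, 0.0]
ft_force: [0.4, -0.4, -1.6]
grip_width: 0.118
grasp_force: 39.3
```

```bash
cat > p.py <<'E'
from h import *
o=get_obs(); p=np.array(o['position']); q=o['ee_rot']
d=p[:2]-[.5461,.0195]; print('carton xc,yc,z',(d@[.9948,-.1023]).round(4),(d@[.1023,.9948]).round(4),p[2].round(4),'toolx',np.degrees(2*np.arctan2(q[1],q[0])).round(2),'grip',o['grip_width'],o['grasp_force'],np.round(o['ft_force'],1),o['clock'])
E
python3 p.py
```

```text
carton xc,yc,z 0.0247 0.0315 0.2509 toolx 173.78 grip 0.11824245038532873 39.32495355606079 [ 0.4 -0.4 -1.6] 7.8
```

Call:
jog_arm(
  increments=[
    [0,0.004,0.04,0,0,0,-1],
    [0,0.004,0.08,0,0,0,-1],
    [0,0.004,0.12,0,0,0,-1],
    [0,0.004,0.15,0,0,0,-1],
    [0,0.004,0.175,0,0,0,-1],
  ],
)

```text
clock: 8.22
position: [0.573, 0.0582, 0.0726]
ee_rot: [0.05, 0.999, 0.0, -0.001]
ft_force: [-0.5, 0.2, -0.4]
grip_width: 0.118
grasp_force: 39.3
```

Call:
jog_arm(
  increments=[
    [0,0,0.015,0,0,0,-1],
    [0,0,0.025,0,0,0,-1],
    [0,0,0.03,0,0,0,-1],
    [0,0,0.03,0,0,0,-1],
    [0,0,0.03,0,0,0,-1],
  ],
)

```text
clock: 8.63
position: [0.5769, 0.0558, 0.0503]
ee_rot: [0.052, 0.999, 0.001, 0.003]
ft_force: [-14.2, -10.3, 42.3]
grip_width: 0.107
grasp_force: 68.5
```

Call:
jog_arm(
  increments=[
    [0,0,0,0,0,0,-0.35],
    [0,0,0,0,0,0,-0.35],
    [0,0,-0.01,0,0,0,-0.35],
    [0,0,-0.04,0,0,0,-0.35],
    [0,0,-0.08,0,0,0,-0.35],
  ],
)

```text
clock: 9.05
position: [0.5726, 0.0574, 0.1244]
ee_rot: [0.051, 0.999, -0.0, -0.002]
ft_force: [1.7, 0.7, 0.1]
grip_width: 0.326
grasp_force: 0.0
```

Call:
jog_arm(
  increments=[
    [0,0,-0.04,0,0,0,-0.35],
    [0,0,-0.08,0,0,0,-0.35],
    [0,0,-0.12,0,0,0,-0.35],
    [0.01,0.03,-0.12,0,0,0,-0.35],
    [0.03,0.07,-0.12,0,0,0,-0.35],
  ],
)

```text
clock: 9.47
position: [0.555, 0.1251, 0.2492]
ee_rot: [0.054, 0.999, 0.001, 0.003]
ft_force: [0.6, 0.6, -1.5]
grip_width: 0.323
grasp_force: 0.0
```

Call:
jog_arm(
  increments=[
    [0.026,0.035,0,0,0,-0.11,0],
    [0.051,0.07,0,0,0,-0.22,0],
    [0.077,0.1,0,0,0,-0.22,0],
    [0.102,0.13,0,0,0,-0.22,0],
    [0.102,0.13,0,0,0,-0.22,0],
  ],
)

```text
clock: 9.88
position: [0.4588, 0.2753, 0.2459]
ee_rot: [-0.065, 0.998, 0.002, -0.001]
ft_force: [-0.0, 1.3, -0.6]
grip_width: 0.496
grasp_force: 0.0
```

```bash
python3 p.py; python3 w.py w2; python3 m3.py top3
```

```text
carton xc,yc,z -0.113 0.2455 0.2459 toolx 187.44 grip 0.4962161161984777 0.0 [-0.   1.3 -0.6] 9.8833
tcp [0.4613 0.2716 0.246 ] toolx deg -172.7 cam [0.39  0.266 0.363]
[ 295   63   35  115 1933] len 0.106 origin [0.3998 0.2661] yaw 7.6 tool dxy [0.0617 0.0023]
[    0   140   159   225 24525] len 0.257 origin [0.6471 0.0032] yaw -9.8 tool dxy [-0.1504 -0.2897]
[268 227  18  74 953] len 0.085 origin [0.5414 0.2449] yaw 8.7 tool dxy [-0.076  -0.0365]
spoon/server 250 origin [ 0.5965 -0.3035] yaw -7.3 len 0.106
spoon/server 176 origin [0.5414 0.245 ] yaw 9.5 len 0.084
spoon/server 163 origin [0.4595 0.1002] yaw -136.0 len 0.081
spoon/server 263 origin [0.3994 0.2657] yaw 6.8 len 0.105
plain 1583 angle 131.3 zmax 0.127
strip 1708 angle 124.1 zmax 0.145
[0.46313719 0.26880436 0.2459482 ] [-6.12195204e-02  9.98124116e-01  5.69804886e-04  3.08601183e-04]
```

View pics/w2.png

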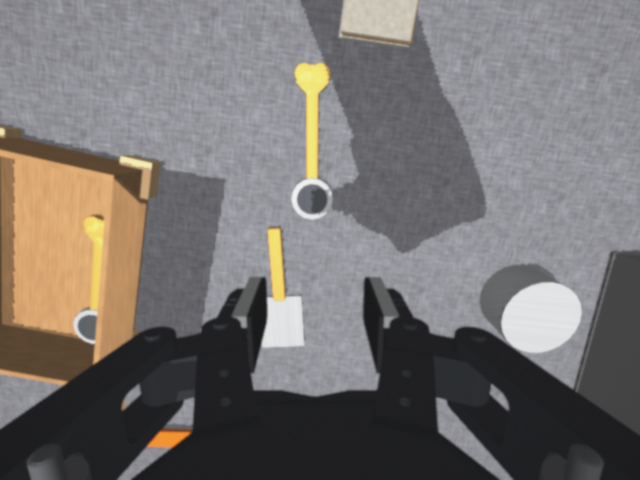

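The wrist view shows the first spoon lying in the carton at (92,280) and the next one at (312,120), aligned with the fingers. I'll release the next ones higher, since the last lowering touched the flap.

Call:
jog_arm(
  increments=[
    [0.03,0.004,0.02,0,0,0,0],
    [0.062,0.004,0.05,0,0,0,0],
    [0.062,0.004,0.09,0,0,0,0],
    [0.062,0.004,0.13,0,0,0,0],
    [0.062,0.004,0.165,0,0,0,0],
  ],
)

```text
clock: 10.4
position: [0.4026, 0.2621, 0.0791]
ee_rot: [-0.058, 0.998, 0.0, 0.001]
ft_force: [-0.3, 0.2, -0.2]
grip_width: 0.499
grasp_force: 0.0
```

Call:
jog_arm(
  increments=[
    [0,0,0.025,0,0,0,0],
    [0,0,0.042,0,0,0,0],
    [0,0,0.048,0,0,0,0],
    [0,0,0.048,0,0,0,0],
    [0,0,0.048,0,0,0,0],
  ],
)

```text
clock: 10.82
position: [0.4033, 0.2628, 0.0332]
ee_rot: [-0.058, 0.998, 0.0, 0.0]
ft_force: [0.4, 0.6, 1.0]
grip_width: 0.499
grasp_force: 0.0
```

Call:
jog_arm(
  increments=[
    [0,0,0,0,0,0,-1],
    [0,0,0,0,0,0,-1],
    [0,0,0,0,0,0,-1],
    [0,0,0,0,0,0,-1],
    [0,0,0,0,0,0,-1],
  ],
  grip_force=40,
)

```text
clock: 11.23
position: [0.4033, 0.2633, 0.0336]
ee_rot: [-0.059, 0.998, 0.001, 0.001]
ft_force: [-0.3, -0.1, 6.6]
grip_width: 0.11
grasp_force: 39.1
```

Call:
jog_arm(
  increments=[
    [0,0,-0.04,0,0,0,-1],
    [0,0,-0.08,0,0,0,-1],
    [0,0,-0.12,0,0,0,-1],
    [0,0,-0.16,0,0,0,-1],
    [0,0,-0.2,0,0,0,-1],
  ],
)

```text
clock: 11.65
position: [0.4021, 0.2624, 0.235]
ee_rot: [-0.058, 0.998, 0.0, 0.0]
ft_force: [0.8, 1.8, -1.2]
grip_width: 0.11
grasp_force: 39.0
```

Call:
jog_arm(
  increments=[
    [0,0,-0.022,0,0,0.1,-1],
    [0,0,-0.022,0,0,0.2,-1],
    [0,0,-0.022,0,0,0.233,-1],
    [0,0,-0.022,0,0,0.233,-1],
    [0,0,-0.022,0,0,0.233,-1],
  ],
)

```text
clock: 12.07
position: [0.4023, 0.2626, 0.2545]
ee_rot: [0.057, 0.998, 0.0, 0.0]
ft_force: [-1.1, -0.8, -0.6]
grip_width: 0.105
grasp_force: 39.0
```

```bash
python3 p.py
```

```text
carton xc,yc,z -0.1679 0.2272 0.2545 toolx 173.46 grip 0.10542239379877921 38.98489058017731 [-1.1 -0.8 -0.6] 12.0667
```

Call:
jog_arm(
  increments=[
    [-0.02,-0.031,0,0,0,-0.01,-1],
    [-0.04,-0.062,0,0,0,-0.01,-1],
    [-0.06,-0.095,0,0,0,-0.01,-1],
    [-0.08,-0.127,0,0,0,-0.01,-1],
    [-0.1,-0.16,0,0,0,-0.01,-1],
  ],
)

```text
clock: 12.48
position: [0.4836, 0.0906, 0.2542]
ee_rot: [0.052, 0.999, 0.0, -0.0]
ft_force: [2.2, 0.5, -0.4]
grip_width: 0.108
grasp_force: 39.0
```

Call:
jog_arm(
  increments=[
    [-0.02,-0.03,0,0,0,0,-1],
    [-0.038,-0.06,0,0,0,0,-1],
    [-0.048,-0.072,0,0,0,0,-1],
    [-0.048,-0.072,0.02,0,0,0,-1],
    [-0.048,-0.072,0.06,0,0,0,-1],
  ],
)

```text
clock: 12.9
position: [0.5263, 0.0143, 0.1973]
ee_rot: [0.053, 0.999, 0.001, 0.004]
ft_force: [0.9, 0.7, -0.6]
grip_width: 0.11
grasp_force: 39.0
```

Call:
jog_arm(
  increments=[
    [0,0,0.04,0,0,0,-1],
    [0,0,0.08,0,0,0,-1],
    [0,0,0.11,0,0,0,-1],
    [0,0,0.13,0,0,0,-1],
    [0,0,0.135,0,0,0,-1],
  ],
)

```text
clock: 13.32
position: [0.5209, 0.0153, 0.0556]
ee_rot: [0.052, 0.999, -0.001, -0.003]
ft_force: [-0.8, -0.1, -1.1]
grip_width: 0.106
grasp_force: 39.1
```

Call:
jog_arm(
  increments=[
    [0,0,0,0,0,0,-1],
    [0,0,0,0,0,0,-1],
    [0,0,0,0,0,0,-0.35],
    [0,0,0,0,0,0,-0.35],
    [0,0,-0.01,0,0,0,-0.35],
  ],
)

```text
clock: 13.73
position: [0.5231, 0.0157, 0.0694]
ee_rot: [0.053, 0.999, 0.0, -0.0]
ft_force: [-0.1, 0.1, -0.2]
grip_width: 0.323
grasp_force: 0.0
```

Call:
jog_arm(
  increments=[
    [0,0,-0.04,0,0,0,-0.35],
    [0,0,-0.08,0,0,0,-0.35],
    [0,0,-0.12,0,0,0,-0.35],
    [0,0,-0.16,0,0,0,-0.35],
    [0,0,-0.19,0,0,0,-0.35],
  ],
)

```text
clock: 14.15
position: [0.5239, 0.0152, 0.2645]
ee_rot: [0.053, 0.999, 0.001, 0.002]
ft_force: [0.5, -0.2, 0.6]
grip_width: 0.325
grasp_force: 0.0
```

Call:
jog_arm(
  increments=[
    [-0.02,-0.03,0,0,0,0.03,0],
    [-0.03,-0.07,0,0,0,0.03,0],
    [-0.04,-0.11,0,0,0,0.03,0],
    [-0.04,-0.15,0,0,0,0.03,0],
    [-0.04,-0.19,0,0,0,0.03,0],
  ],
)

```text
clock: 14.57
position: [0.5429, -0.1795, 0.2609]
ee_rot: [0.068, 0.998, -0.0, 0.001]
ft_force: [1.1, -0.1, 0.6]
grip_width: 0.498
grasp_force: 0.0
```

```bash
python3 p.py; python3 w.py w3; python3 m3.py top4
```

```text
carton xc,yc,z 0.0172 -0.1983 0.2609 toolx 172.23 grip 0.497838588821814 0.0 [ 1.1 -0.1  0.6] 14.5667
tcp [ 0.5403 -0.189   0.2614] toolx deg 171.7 cam [ 0.474 -0.17   0.378]
[   0    0   63   70 3355] len 0.079 origin [ 0.3543 -0.4394] yaw -51.3 tool dxy [ 0.1478 -0.2747]
[  420    40   220   285 34024] len 0.376 origin [0.7098 0.1166] yaw 25.8 tool dxy [-0.1235  0.3268]
[ 119   67  129  128 5183] len 0.134 origin [ 0.494  -0.2996] yaw -19.3 tool dxy [ 0.0298 -0.1161]
[ 192  197   32   92 1440] len 0.107 origin [ 0.5976 -0.3038] yaw -7.3 tool dxy [-0.0733 -0.1053]
[ 305  333   75   64 1408] len 0.094 origin [ 0.7504 -0.1557] yaw 77.6 tool dxy [-0.2031  0.0633]
[ 537  346   86   26 1043] len 0.101 origin [0.7845 0.0964] yaw -86.1 tool dxy [-0.2004  0.3177]
spoon/server 158 origin [0.6166 0.1289] yaw 118.7 len 0.075
spoon/server 169 origin [ 0.5958 -0.0521] yaw 152.3 len 0.084
spoon/server 176 origin [0.5414 0.245 ] yaw 9.5 len 0.084
plain 1579 angle 131.4 zmax 0.127
strip 1707 angle 124.0 zmax 0.145
[ 0.54089971 -0.18573486  0.26128066] [ 7.30480861e-02  9.97326917e-01 -1.48482280e-03  8.90910579e-04]
```

View pics/w3.png

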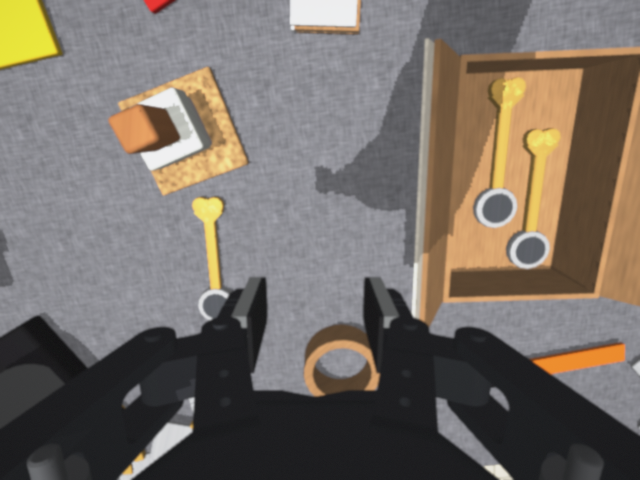

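The wrist view shows two spoons in the carton at (505,150) and (535,195), and the last one at (212,245), clear of the presser at (165,130).

Call:
jog_arm(
  increments=[
    [-0.022,-0.032,0,0,0,-0.01,0],
    [-0.045,-0.065,0,0,0,-0.01,0],
    [-0.065,-0.095,0.01,0,0,-0.01,0],
    [-0.073,-0.107,0.03,0,0,-0.01,0],
    [-0.073,-0.107,0.05,0,0,-0.01,0],
  ],
)

```text
clock: 15.08
position: [0.6011, -0.2979, 0.2102]
ee_rot: [0.065, 0.998, -0.002, 0.001]
ft_force: [0.1, 0.5, -0.4]
grip_width: 0.5
grasp_force: 0.0
```

```bash
python3 p.py; python3 w.py w4
```

```text
carton xc,yc,z 0.0872 -0.3102 0.2102 toolx 172.56 grip 0.4995162569404414 0.0 [ 0.1  0.5 -0.4] 15.0833
tcp [ 0.5995 -0.2949  0.2053] toolx deg 172.6 cam [ 0.532 -0.288  0.327]
[ 208    0  154  121 7141] len 0.124 origin [ 0.4703 -0.3353] yaw -96.3 tool dxy [ 0.1229 -0.0567]
[ 289  124   38  117 2016] len 0.107 origin [ 0.5974 -0.3042] yaw -7.5 tool dxy [ 0.0009 -0.0095]
[550 198  49  42 809] len 0.058 origin [ 0.6432 -0.0629] yaw 28.0 tool dxy [-0.0136  0.2358]
[ 414  289   93   54 1830] len 0.105 origin [ 0.734  -0.1386] yaw 66.8 tool dxy [-0.1134  0.1723]
```

Call:
jog_arm(
  increments=[
    [0.002,-0.008,0.04,0,0,0,0],
    [0.002,-0.008,0.08,0,0,0,0],
    [0.002,-0.008,0.12,0,0,0,0],
    [0.002,-0.008,0.145,0,0,0,0],
    [0.002,-0.008,0.16,0,0,0,0],
  ],
)

```text
clock: 15.55
position: [0.5972, -0.2995, 0.0474]
ee_rot: [0.062, 0.998, 0.001, -0.001]
ft_force: [0.7, 0.2, 0.1]
grip_width: 0.501
grasp_force: 0.0
```

Call:
jog_arm(
  increments=[
    [0,0,0.01,0,0,0,0],
    [0,0,0.018,0,0,0,0],
    [0,0,0.018,0,0,0,0],
    [0,0,0.018,0,0,0,0],
    [0,0,0.018,0,0,0,0],
  ],
)

```text
clock: 15.97
position: [0.5989, -0.3016, 0.0331]
ee_rot: [0.063, 0.998, -0.0, 0.001]
ft_force: [-0.0, 0.5, -0.9]
grip_width: 0.503
grasp_force: 0.0
```

Call:
jog_arm(
  increments=[
    [0,0,0,0,0,0,-1],
    [0,0,0,0,0,0,-1],
    [0,0,0,0,0,0,-1],
    [0,0,0,0,0,0,-1],
    [0,0,0,0,0,0,-1],
  ],
  grip_force=40,
)

```text
clock: 16.38
position: [0.5984, -0.3013, 0.0322]
ee_rot: [0.063, 0.998, -0.0, 0.001]
ft_force: [-1.7, 0.7, 5.2]
grip_width: 0.114
grasp_force: 39.2
```

Call:
jog_arm(
  increments=[
    [0,0,-0.04,0,0,0,-1],
    [0,0,-0.08,0,0,0,-1],
    [0,0,-0.12,0,0,0,-1],
    [0,0,-0.16,0,0,0,-1],
    [0,0,-0.2,0,0,0,-1],
  ],
)

```text
clock: 16.8
position: [0.5975, -0.3011, 0.2333]
ee_rot: [0.063, 0.998, 0.0, -0.0]
ft_force: [0.9, 0.2, -0.8]
grip_width: 0.119
grasp_force: 39.2
```

Call:
jog_arm(
  increments=[
    [0,0,-0.022,0,0,-0.02,-1],
    [0,0,-0.022,0,0,-0.02,-1],
    [0,0,-0.022,0,0,-0.02,-1],
    [0,0,-0.022,0,0,-0.02,-1],
    [0,0,-0.022,0,0,-0.02,-1],
  ],
)

```text
clock: 17.22
position: [0.5974, -0.3006, 0.2513]
ee_rot: [0.053, 0.999, 0.001, -0.001]
ft_force: [-0.7, -0.9, 0.0]
grip_width: 0.114
grasp_force: 39.2
```

```bash
python3 p.py
```

```text
carton xc,yc,z 0.0838 -0.3132 0.2513 toolx 173.93 grip 0.11402315168261926 39.231494665145874 [-0.7 -0.9  0. ] 17.2167
```

Call:
jog_arm(
  increments=[
    [0.01,0.039,0,0,0,0,-1],
    [0.02,0.078,0,0,0,0,-1],
    [0.03,0.117,0,0,0,0,-1],
    [0.04,0.156,0,0,0,0,-1],
    [0.047,0.194,0,0,0,0,-1],
  ],
)

```text
clock: 17.63
position: [0.5704, -0.1012, 0.2519]
ee_rot: [0.053, 0.999, 0.0, -0.001]
ft_force: [0.2, 0.7, -0.7]
grip_width: 0.115
grasp_force: 39.3
```

Call:
jog_arm(
  increments=[
    [0.01,0.038,0,0,0,0,-1],
    [0.016,0.07,0,0,0,0,-1],
    [0.016,0.083,0,0,0,0,-1],
    [0.016,0.083,0.02,0,0,0,-1],
    [0.016,0.083,0.05,0,0,0,-1],
  ],
)

```text
clock: 18.05
position: [0.5658, -0.0177, 0.2041]
ee_rot: [0.052, 0.999, 0.0, 0.002]
ft_force: [0.8, 0.2, -1.3]
grip_width: 0.116
grasp_force: 39.3
```

```bash
python3 p.py
```

```text
carton xc,yc,z 0.0234 -0.035 0.2041 toolx 174.07 grip 0.1157221000081684 39.29282605648041 [ 0.8  0.2 -1.3] 18.05
```

Call:
jog_arm(
  increments=[
    [0,0,0.04,0,0,0,-1],
    [0,0,0.08,0,0,0,-1],
    [0,0,0.11,0,0,0,-1],
    [0,0,0.13,0,0,0,-1],
    [0,0,0.14,0,0,0,-1],
  ],
)

```text
clock: 18.47
position: [0.5621, -0.0196, 0.0592]
ee_rot: [0.053, 0.999, -0.001, -0.003]
ft_force: [0.1, -0.1, -0.1]
grip_width: 0.118
grasp_force: 39.3
```

Call:
jog_arm(
  increments=[
    [0,0,0,0,0,0,-1],
    [0,0,0,0,0,0,-1],
    [0,0,0,0,0,0,-0.35],
    [0,0,0,0,0,0,-0.35],
    [0,0,-0.01,0,0,0,-0.35],
  ],
)

```text
clock: 18.88
position: [0.5643, -0.0189, 0.0734]
ee_rot: [0.053, 0.999, 0.0, -0.0]
ft_force: [-0.8, -0.0, 0.4]
grip_width: 0.326
grasp_force: 0.0
```

Call:
jog_arm(
  increments=[
    [0,0,-0.04,0,0,0,-0.35],
    [0,0,-0.08,0,0,0,-0.35],
    [0,0,-0.12,0,0,0,-0.35],
    [0,0,-0.15,0,0,0,-1],
    [0,0,-0.175,0,0,0,-1],
  ],
)

```text
clock: 19.3
position: [0.5652, -0.0194, 0.2531]
ee_rot: [0.053, 0.999, 0.001, 0.002]
ft_force: [-0.0, -0.2, 0.0]
grip_width: 0.053
grasp_force: 0.0
```

Call:
jog_arm(
  increments=[
    [0,0.04,0,0,0,0,-1],
    [0,0.08,0,0,0,0,-1],
    [0,0.12,0,0,0,0,-1],
    [0,0.16,0,0,0,0,-1],
    [0,0.2,0,0,0,0,-1],
  ],
)

```text
clock: 19.72
position: [0.5858, 0.1817, 0.2504]
ee_rot: [0.053, 0.999, 0.001, 0.001]
ft_force: [0.7, 0.1, -0.0]
grip_width: 0.0
grasp_force: 0.0
```

```bash
python3 p.py; python3 w.py w5; python3 m3.py top5
```

```text
carton xc,yc,z 0.0229 0.1654 0.2504 toolx 173.91 grip 0.00012995619571990646 0.0 [ 0.7  0.1 -0. ] 19.7167
tcp [0.5847 0.1921 0.2495] toolx deg 174.5 cam [0.516 0.189 0.368]
[    0    34   265   298 48171] len 0.423 origin [ 0.6624 -0.174 ] yaw -57.2 tool dxy [-0.1125 -0.3569]
[ 354   99   31   86 1226] len 0.084 origin [0.5416 0.2452] yaw 10.5 tool dxy [0.048  0.0487]
[   0  342   56   69 1173] len 0.097 origin [ 0.7811 -0.1892] yaw -15.4 tool dxy [-0.232  -0.3607]
[ 519  349   65   58 1102] len 0.112 origin [0.8162 0.4226] yaw -135.9 tool dxy [-0.2084  0.2516]
plain 1597 angle 131.2 zmax 0.127
strip 1708 angle 123.9 zmax 0.145
[0.58460232 0.18845976 0.24914896] [4.77705528e-02 9.98856891e-01 1.69716316e-03 6.90166560e-05]
```

View pics/top5.png

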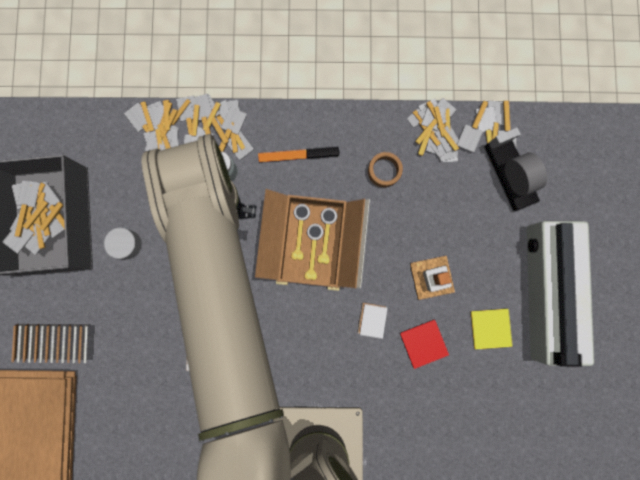

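The top view shows all three spoons in the carton at about (300,230), (313,250) and (327,235); both flaps open. Now closing the plain flap.

Call:
jog_arm(
  increments=[
    [0,0,0.03,0,0,0,-1],
    [0,0,0.06,0,0,0,-1],
    [0,0,0.09,0,0,0,-1],
    [0,0,0.115,0,0,0,-1],
    [0,0,0.128,0,0,0,-1],
  ],
)

```text
clock: 20.23
position: [0.5846, 0.1793, 0.1186]
ee_rot: [0.053, 0.999, -0.0, -0.001]
ft_force: [-0.1, -0.8, -0.6]
grip_width: -0.003
grasp_force: 0.0
```

Call:
jog_arm(
  increments=[
    [0,-0.015,0,0,0,0,-1],
    [0,-0.03,0,0,0,0,-1],
    [0,-0.045,0,0,0,0,-1],
    [0,-0.06,0,0,0,0,-1],
    [0,-0.075,0,0,0,0,-1],
  ],
)

```text
clock: 20.65
position: [0.581, 0.1098, 0.1297]
ee_rot: [0.051, 0.999, 0.006, 0.004]
ft_force: [-25.6, 11.6, 64.4]
grip_width: -0.002
grasp_force: 37.1
```

```bash
python3 p.py
```

```text
carton xc,yc,z 0.0255 0.0934 0.1297 toolx 174.13 grip -0.0020963524961294298 37.10895389202051 [-25.6  11.6  64.4] 20.65
```

Call:
jog_arm(
  increments=[
    [0,-0.009,-0.006,0,0,0,-1],
    [0,-0.018,-0.013,0,0,0,-1],
    [0,-0.026,-0.016,0,0,0,-1],
    [0,-0.033,-0.018,0,0,0,-1],
    [0,-0.043,-0.014,0,0,0,-1],
  ],
)

```text
clock: 21.07
position: [0.574, 0.0622, 0.1356]
ee_rot: [0.053, 0.999, 0.001, 0.001]
ft_force: [2.0, 2.4, -0.6]
grip_width: -0.001
grasp_force: 1.1
```

Call:
jog_arm(
  increments=[
    [0,-0.01,0.006,0,0,0,-1],
    [0,-0.013,0.014,0,0,0,-1],
    [0,-0.015,0.021,0,0,0,-1],
    [0,-0.015,0.027,0,0,0,-1],
    [0,-0.015,0.031,0,0,0,-1],
  ],
)

```text
clock: 21.48
position: [0.5711, 0.0473, 0.1017]
ee_rot: [0.053, 0.999, -0.0, -0.001]
ft_force: [-0.9, -0.5, 1.1]
grip_width: 0.003
grasp_force: 0.7
```

```bash
python3 p.py; python3 -c "
from h import *
grab('side','side2')"
```

```text
carton xc,yc,z 0.022 0.0302 0.1017 toolx 173.93 grip 0.0032803574099985757 0.7421799797157291 [-0.9 -0.5  1.1] 21.4833
```

View pics/side2.png

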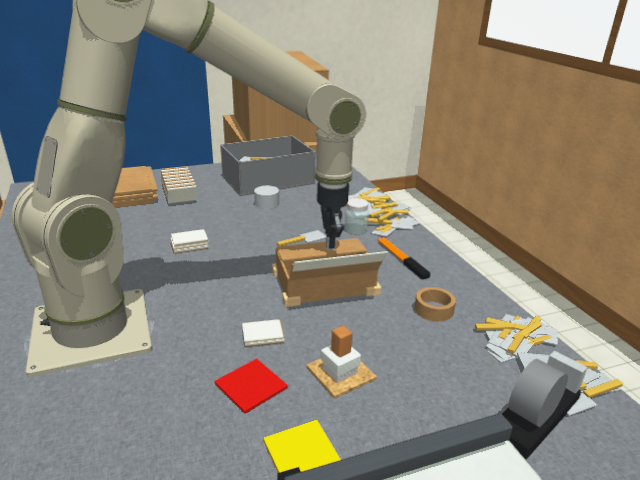

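The side view shows the plain flap nearly closed under the fingers at (333,240). Press gently down.

Call:
jog_arm(
  increments=[
    [0,0,0.0,0,0,0,-1],
    [0,0,0.002,0,0,0,-1],
    [0,0,0.003,0,0,0,-1],
    [0,0,0.003,0,0,0,-1],
    [0,0,0.003,0,0,0,-1],
  ],
)

```text
clock: 21.95
position: [0.5717, 0.0478, 0.1004]
ee_rot: [0.053, 0.999, 0.0, 0.0]
ft_force: [-0.0, -0.7, 0.8]
grip_width: -0.006
grasp_force: 0.0
```

Call:
jog_arm(
  increments=[
    [0,0,0.001,0,0,0,-1],
    [0,0,0.002,0,0,0,-1],
    [0,0,0.002,0,0,0,-1],
    [0,0,0.002,0,0,0,-1],
    [0,0,0.002,0,0,0,-1],
  ],
)

```text
clock: 22.37
position: [0.5718, 0.0477, 0.0991]
ee_rot: [0.053, 0.999, 0.0, 0.0]
ft_force: [-2.9, -1.1, 8.8]
grip_width: 0.003
grasp_force: 4.2
```

Call:
jog_arm(
  increments=[
    [0,0,-0.03,0,0,0,-1],
    [0,0,-0.07,0,0,0,-1],
    [0,0,-0.11,0,0,0,-1],
    [0,-0.02,-0.12,0,0,0,-1],
    [0,-0.05,-0.12,0,0,0,-1],
  ],
)

```text
clock: 22.78
position: [0.5684, 0.0006, 0.2222]
ee_rot: [0.05, 0.999, 0.001, 0.003]
ft_force: [0.3, -0.0, -1.2]
grip_width: 0.0
grasp_force: 0.0
```

Call:
jog_arm(
  increments=[
    [0,-0.04,0,0,0,0,-1],
    [0,-0.08,0,0,0,0,-1],
    [0,-0.12,0,0,0,0,-1],
    [0,-0.15,0,0,0,0,-1],
    [0,-0.15,0,0,0,0,-1],
  ],
)

```text
clock: 23.2
position: [0.5486, -0.1591, 0.2188]
ee_rot: [0.058, 0.998, -0.001, 0.0]
ft_force: [0.3, -0.4, 0.1]
grip_width: 0.003
grasp_force: 0.0
```

```bash
python3 m3.py top6; python3 p.py
```

```text
spoon/server 176 origin [0.5414 0.245 ] yaw 9.5 len 0.084
strip 1695 angle 123.9 zmax 0.145
[ 0.54951789 -0.15536212  0.2185011 ] [ 5.61070830e-02  9.98424595e-01 -5.50663788e-04  1.40350786e-04]
carton xc,yc,z 0.0213 -0.1736 0.2185 toolx 173.57 grip 0.001716184814560753 0.0 [-0.3 -0.1 -0.1] 23.25
```

Call:
jog_arm(
  increments=[
    [0,0,0.03,0,0,0,-1],
    [0,0,0.055,0,0,0,-1],
    [0,0,0.069,0,0,0,-1],
    [0,0,0.069,0,0,0,-1],
    [0,0.012,0.069,0,0,0,-1],
  ],
)

```text
clock: 23.67
position: [0.5513, -0.1404, 0.1492]
ee_rot: [0.054, 0.999, -0.0, -0.001]
ft_force: [0.3, 0.1, 0.6]
grip_width: -0.0
grasp_force: 0.0
```

Call:
jog_arm(
  increments=[
    [0,0.014,-0.001,0,0,0,-1],
    [0,0.028,-0.003,0,0,0,-1],
    [0,0.042,-0.006,0,0,0,-1],
    [0,0.056,-0.009,0,0,0,-1],
    [0,0.07,-0.01,0,0,0,-1],
  ],
)

```text
clock: 24.08
position: [0.5603, -0.068, 0.1614]
ee_rot: [0.053, 0.999, 0.0, 0.001]
ft_force: [0.5, -1.4, -1.2]
grip_width: 0.0
grasp_force: 0.7
```

```bash
python3 p.py; python3 -c "
from h import *
grab('side','side3')"
```

```text
carton xc,yc,z 0.023 -0.0856 0.1614 toolx 173.98 grip 0.0003968100797321417 0.7478958182036877 [ 0.5 -1.4 -1.2] 24.0833
```

View pics/side3.png

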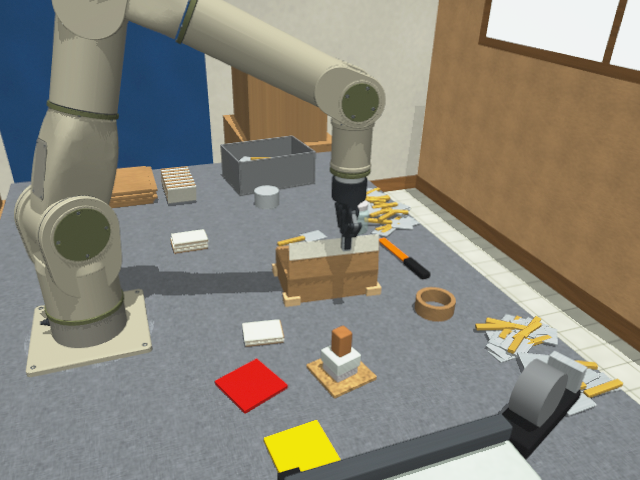

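The side view shows the strip flap now upright, with the fingers behind its outer face at (347,240) and low force. Continue the arc.

Call:
jog_arm(
  increments=[
    [0,0.006,0.003,0,0,0,-1],
    [0,0.013,0.0065,0,0,0,-1],
    [0,0.019,0.009,0,0,0,-1],
    [0,0.0255,0.012,0,0,0,-1],
    [0,0.035,0.018,0,0,0,-1],
  ],
)

```text
clock: 24.55
position: [0.5632, -0.0352, 0.1415]
ee_rot: [0.054, 0.999, -0.0, 0.0]
ft_force: [-0.5, -0.9, 2.8]
grip_width: -0.002
grasp_force: 1.2
```

Call:
jog_arm(
  increments=[
    [0,0.007,0.008,0,0,0,-1],
    [0,0.011,0.014,0,0,0,-1],
    [0,0.0155,0.021,0,0,0,-1],
    [0,0.018,0.028,0,0,0,-1],
    [0,0.02,0.034,0,0,0,-1],
  ],
)

```text
clock: 24.97
position: [0.5649, -0.0145, 0.1062]
ee_rot: [0.053, 0.999, 0.0, -0.0]
ft_force: [0.4, -0.3, 1.4]
grip_width: -0.0
grasp_force: 0.9
```

Call:
jog_arm(
  increments=[
    [0,0,0.001,0,0,0,-1],
    [0,0,0.002,0,0,0,-1],
    [0,0,0.003,0,0,0,-1],
    [0,0,0.004,0,0,0,-1],
    [0,0,0.004,0,0,0,-1],
  ],
)

```text
clock: 25.38
position: [0.565, -0.0154, 0.1033]
ee_rot: [0.053, 0.999, -0.0, 0.0]
ft_force: [-0.0, -0.2, 0.4]
grip_width: 0.001
grasp_force: 0.0
```

Call:
jog_arm(
  increments=[
    [0,0,0.001,0,0,0,-1],
    [0,0,0.002,0,0,0,-1],
    [0,0,0.002,0,0,0,-1],
    [0,0,0.002,0,0,0,-1],
    [0,0,0.002,0,0,0,-1],
  ],
)

```text
clock: 25.8
position: [0.565, -0.015, 0.1013]
ee_rot: [0.053, 0.999, 0.0, 0.0]
ft_force: [0.0, -0.1, 0.6]
grip_width: 0.001
grasp_force: 0.0
```

Call:
jog_arm(
  increments=[
    [0,0,0.001,0,0,0,-1],
    [0,0,0.001,0,0,0,-1],
    [0,0,0.001,0,0,0,-1],
    [0,0,0.001,0,0,0,-1],
    [0,0,0.001,0,0,0,-1],
  ],
)

```text
clock: 26.22
position: [0.5652, -0.0151, 0.1009]
ee_rot: [0.053, 0.999, 0.0, 0.0]
ft_force: [-2.1, -0.7, 6.7]
grip_width: 0.002
grasp_force: 3.5
```

Call:
jog_arm(
  increments=[
    [0,0,0.001,0,0,0,-1],
    [0,0,0.001,0,0,0,-1],
    [0,0,0.001,0,0,0,-1],
    [0,0,0.001,0,0,0,-1],
    [0,0,0.001,0,0,0,-1],
  ],
)

```text
clock: 26.63
position: [0.5653, -0.015, 0.1006]
ee_rot: [0.053, 0.999, 0.0, 0.0]
ft_force: [-6.4, 0.2, 13.4]
grip_width: 0.004
grasp_force: 7.2
```

Both flaps are down with firm contact. Lift off, and look at the presser.

Call:
jog_arm(
  increments=[
    [0,0,-0.03,0,0,0,-1],
    [0,0,-0.07,0,0,0,-1],
    [0,0,-0.11,0,0,0,-1],
    [0,0,-0.15,0,0,0,-1],
    [0,0,-0.18,0,0,0,0.3],
  ],
)

```text
clock: 27.05
position: [0.5654, -0.0154, 0.2829]
ee_rot: [0.053, 0.999, 0.0, 0.001]
ft_force: [1.0, -0.2, 0.8]
grip_width: 0.129
grasp_force: 0.0
```

Call:
jog_arm(
  increments=[
    [0.006,-0.04,0,0,0,0,0.3],
    [0.012,-0.08,0,0,0,0,0.3],
    [0.018,-0.12,0,0,0,0,0.3],
    [0.024,-0.16,0,0,0,0,0.3],
    [0.03,-0.2,0,0,0,0,0.3],
  ],
)

```text
clock: 27.47
position: [0.5132, -0.2125, 0.2795]
ee_rot: [0.053, 0.999, 0.0, 0.0]
ft_force: [0.6, 0.4, 0.4]
grip_width: 0.65
grasp_force: 0.0
```

Call:
jog_arm(
  increments=[
    [0,-0.04,0,0,0,0,0.3],
    [0,-0.085,0,0,0,0,0.3],
    [0,-0.085,0,0,0,0,0.3],
    [0,-0.085,0,0,0,0,0.3],
    [0,-0.085,0,0,0,0,0.3],
  ],
)

```text
clock: 27.88
position: [0.5051, -0.2952, 0.279]
ee_rot: [0.053, 0.999, 0.0, -0.0]
ft_force: [-0.1, 0.0, 0.1]
grip_width: 0.648
grasp_force: 0.0
```

```bash
cat > pr.py <<'E'
from h import *
import sys
from scipy.spatial.transform import Rotation as Ro
o=get_obs(); p=np.array(o['position']); T=Ro.from_quat(o['ee_rot']).as_matrix()
print('tcp',p.round(4),'toolx',np.degrees(np.arctan2(T[1,0],T[0,0])).round(1))
def rep(c,mask,z,nm,amin):
    n,l,st,ce=cv2.connectedComponentsWithStats(mask)
    for i in range(1,n):
        if st[i,4]<amin: continue
        W=onplane(c,np.argwhere(l==i)[:,::-1],z)[:,:2]
        if np.linalg.norm(W.mean(0)-[.457,-.291])>.08: continue
        (cx,cy),(w,h),a=cv2.minAreaRect((W*1000).astype(np.float32)); d=T.T@np.r_[cx/1000-p[0],cy/1000-p[1],0]
        print(nm,st[i],'centre',round(cx,1),round(cy,1),'size',round(w),round(h),'ang',round(a,1),'tool dxy',d[:2].round(4))
for cam in ['wrist','top']:
    c=grab(cam,cam[0]+sys.argv[1]); hsv=cv2.cvtColor(c['color'],cv2.COLOR_RGB2HSV); print(cam)
    v,u=np.mgrid[0:480,0:640]; Z=bydepth(c,np.c_[u.ravel(),v.ravel()])[:,2].reshape(480,640)
    s=1 if cam=='wrist' else .15
    rep(c,((hsv[...,1]>80)&(Z>.098)&(Z<.125)).astype(np.uint8),.108,'grip top',int(150*s))
    rep(c,((abs(Z-.058)<.007)).astype(np.uint8),.058,'housing top',int(300*s))
    rep(c,((hsv[...,1]>70)&(Z<.02)&(Z>.004)&(hsv[...,0]<30)).astype(np.uint8),.010,'pad',int(1500*s))
E
python3 pr.py a; cp pics/wa.png pics/wa_.png
```

```text
tcp [ 0.5051 -0.2952  0.279 ] toolx 173.9
wrist
grip top [ 275  136   42   42 1203] centre 451.2 -304.4 size 28 29 ang 14.8 tool dxy [ 0.0526 -0.0148]
housing top [ 262  116   73   74 2107] centre 450.9 -305.0 size 55 55 ang 14.9 tool dxy [ 0.0528 -0.0155]
pad [ 245   94  114  117 4902] centre 454.7 -302.7 size 99 99 ang 12.0 tool dxy [ 0.0492 -0.0128]
top
grip top [436 272  16  13 145] centre 451.4 -303.2 size 28 31 ang 17.7 tool dxy [ 0.0525 -0.0136]
housing top [425 265  27  27 290] centre 452.0 -303.7 size 56 57 ang 15.1 tool dxy [ 0.0518 -0.0141]
pad [410 255  45  44 830] centre 455.0 -301.6 size 100 101 ang 12.4 tool dxy [ 0.049  -0.0117]
```

View pics/wa.png

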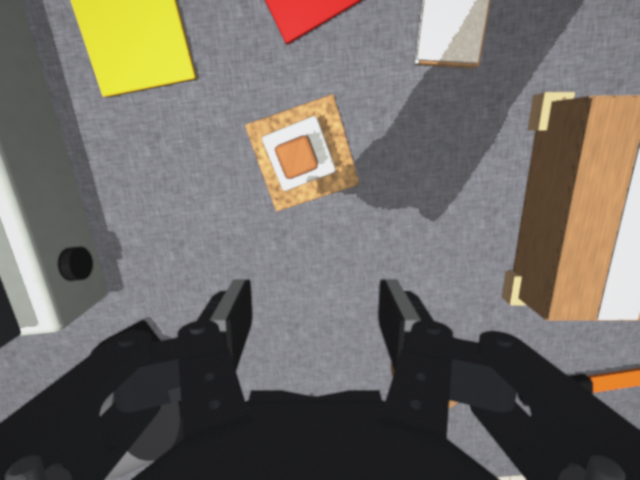

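The wrist view shows the presser's wooden grip at (297,157) on the cork pad at (302,152), turned about 15°; both cameras agree within 1 mm.

Call:
jog_arm(
  increments=[
    [0.02,-0.006,0,0,0,-0.12,0.3],
    [0.04,-0.011,0.02,0,0,-0.24,0.3],
    [0.053,-0.0147,0.04,0,0,-0.36,0.3],
    [0.053,-0.0147,0.06,0,0,-0.368,0.3],
    [0.053,-0.0147,0.08,0,0,-0.368,0.3],
  ],
)

```text
clock: 28.4
position: [0.4509, -0.3031, 0.1989]
ee_rot: [-0.132, 0.991, 0.0, 0.001]
ft_force: [0.9, -0.1, -0.3]
grip_width: 0.651
grasp_force: 0.0
```

```bash
python3 pr.py b
```

```text
tcp [ 0.4509 -0.3031  0.1989] toolx -164.8
wrist
grip top [ 288  222   46   47 2027] centre 449.2 -305.9 size 30 29 ang 15.1 tool dxy [ 0.0024 -0.0023]
housing top [ 275  191   74   70 2778] centre 450.0 -305.6 size 55 55 ang 15.1 tool dxy [ 0.0016 -0.0022]
pad [ 259  160  114  112 5924] centre 454.3 -303.1 size 99 99 ang 12.0 tool dxy [-0.0032 -0.0009]
top
grip top [436 272  13   6  39] centre 459.6 -299.6 size 9 31 ang 14.3 tool dxy [-0.0093  0.001 ]
housing top [425 265  23  27 200] centre 451.5 -302.9 size 56 58 ang 14.3 tool dxy [-0.0006  0.    ]
pad [410 256  45  43 790] centre 455.2 -301.3 size 99 101 ang 12.0 tool dxy [-0.0045  0.0006]
```

Aligned within 2 mm and 0.2°. Descend and grip.

Call:
jog_arm(
  increments=[
    [0.001,-0.001,0.03,0,0,0,0.3],
    [0.001,-0.001,0.06,0,0,0,0.3],
    [0.001,-0.001,0.085,0,0,0,0.3],
    [0.001,-0.001,0.1,0,0,0,0.3],
    [0.001,-0.001,0.102,0,0,0,0.3],
  ],
)

```text
clock: 28.92
position: [0.4499, -0.3039, 0.0956]
ee_rot: [-0.132, 0.991, 0.001, -0.001]
ft_force: [-0.5, 0.5, 0.9]
grip_width: 0.646
grasp_force: 0.0
```

Call:
jog_arm(
  increments=[
    [0,0,0,0,0,0,0.3],
    [0,0,0,0,0,0,-1],
    [0,0,0,0,0,0,-1],
    [0,0,0,0,0,0,-1],
    [0,0,0,0,0,0,-1],
  ],
  grip_force=90,
)

```text
clock: 29.33
position: [0.4511, -0.3058, 0.0985]
ee_rot: [-0.131, 0.991, -0.0, 0.001]
ft_force: [1.6, 0.6, 1.7]
grip_width: 0.338
grasp_force: 88.9
```

Call:
jog_arm(
  increments=[
    [0,0,0,0,0,0,-1],
    [0,0,-0.005,0,0,0,-1],
    [0,0,-0.025,0,0,0,-1],
    [0,0,-0.06,0,0,0,-1],
    [0,0,-0.1,0,0,0,-1],
  ],
)

```text
clock: 29.75
position: [0.4482, -0.3048, 0.1966]
ee_rot: [-0.13, 0.991, 0.001, -0.003]
ft_force: [0.7, 0.2, -1.7]
grip_width: 0.336
grasp_force: 89.3
```

```bash
python3 p.py
```

```text
carton xc,yc,z -0.0643 -0.3326 0.1966 toolx 194.99 grip 0.3361072801664468 89.30137038230896 [ 0.7  0.2 -1.7] 29.75
```

Call:
jog_arm(
  increments=[
    [0,0,-0.02,0,0,0.12,-1],
    [0,0,-0.02,0,0,0.24,-1],
    [0,0,-0.02,0,0,0.36,-1],
    [0,0,-0.02,0,0,0.365,-1],
    [0,0,-0.02,0,0,0.365,-1],
  ],
)

```text
clock: 30.17
position: [0.4496, -0.3052, 0.2169]
ee_rot: [0.05, 0.999, 0.0, -0.001]
ft_force: [0.0, 0.3, -3.8]
grip_width: 0.338
grasp_force: 89.6
```

Call:
jog_arm(
  increments=[
    [0,0.03,0,0,0,0,-1],
    [0,0.065,0,0,0,0,-1],
    [0,0.1,0,0,0,0,-1],
    [0,0.135,0,0,0,0,-1],
    [0,0.17,0,0,0,0,-1],
  ],
)

```text
clock: 30.58
position: [0.4669, -0.135, 0.217]
ee_rot: [0.049, 0.999, -0.0, -0.0]
ft_force: [1.7, 0.3, -3.2]
grip_width: 0.343
grasp_force: 90.1
```

Call:
jog_arm(
  increments=[
    [0,0.035,0,0,0,0,-1],
    [0,0.07,0,0,0,0,-1],
    [0,0.105,0,0,0,0,-1],
    [0,0.135,0,0,0,0,-1],
    [0,0.155,0,0,0,0,-1],
  ],
)

```text
clock: 31.0
position: [0.483, 0.021, 0.2169]
ee_rot: [0.048, 0.999, 0.0, -0.001]
ft_force: [1.0, -0.3, -2.8]
grip_width: 0.343
grasp_force: 90.2
```

Call:
jog_arm(
  increments=[
    [0,0.0,0,0,0,0,-1],
    [0,0,0,0,0,0,-1],
  ],
)

```text
clock: 31.17
position: [0.4831, 0.0185, 0.2168]
ee_rot: [0.048, 0.999, -0.0, -0.001]
ft_force: [0.7, -0.9, -3.6]
grip_width: 0.337
grasp_force: 90.3
```

```bash
python3 p.py; cat > top.py <<'E'
# strip/flap state: depth of the lid in the top and side views, and presser housing height
from h import *
import sys
c=grab('side','s'+sys.argv[1]); v,u=np.mgrid[0:480,0:640]; P=bydepth(c,np.c_[u.ravel(),v.ravel()])
D=P[:,:2]-[.5461,.0195]; xc=D@[.9948,-.1023]; yc=D@[.1023,.9948]; z=P[:,2]
for a,b in ((-.07,-.05),(-.05,-.03),(-.02,.01),(.02,.045),(.045,.07)):
    k=(abs(xc)<.1)&(yc>a)&(yc<b)&(z>.06)&(z<.1); print('lid y',a,b,k.sum(),np.median(z[k]).round(4) if k.any() else None)
E
python3 top.py c
```

```text
carton xc,yc,z -0.0626 -0.0074 0.2168 toolx 174.44 grip 0.3368372501370245 90.32312393188477 [ 0.7 -0.9 -3.6] 31.1667
lid y -0.07 -0.05 362 0.0752
lid y -0.05 -0.03 379 0.0752
lid y -0.02 0.01 504 0.0773
lid y 0.02 0.045 389 0.0752
lid y 0.045 0.07 357 0.0753
```

View pics/sc.png

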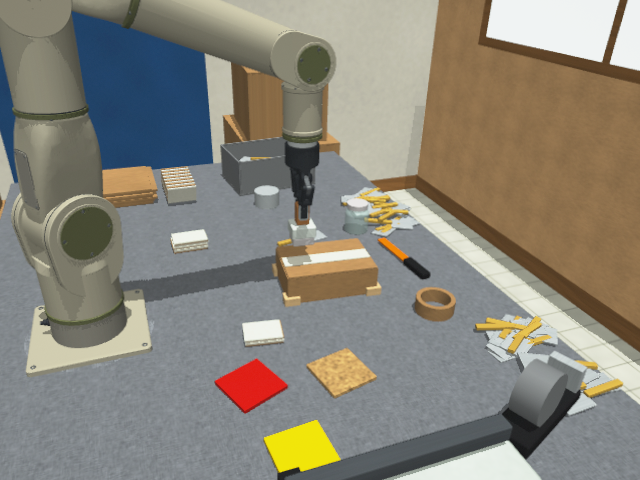

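The side view shows the lid flat with the strip across it, and the presser held upright at (303,230) over the near end; the pad is empty at (340,370).

Call:
jog_arm(
  increments=[
    [0.014,0.0075,0.015,0,0,0,-1],
    [0.014,0.0075,0.03,0,0,0,-1],
    [0.014,0.0075,0.042,0,0,0,-1],
    [0.014,0.0075,0.048,0,0,0,-1],
    [0.014,0.0075,0.05,0,0,0,-1],
  ],
)

```text
clock: 31.63
position: [0.4697, 0.0253, 0.1664]
ee_rot: [0.052, 0.999, -0.0, -0.001]
ft_force: [-1.4, -0.7, -3.0]
grip_width: 0.34
grasp_force: 90.3
```

Call:
jog_arm(
  increments=[
    [0,0,0.001,0,0,0,-1],
    [0,0,0.002,0,0,0,-1],
    [0,0,0.003,0,0,0,-1],
    [0,0,0.004,0,0,0,-1],
    [0,0,0.004,0,0,0,-1],
  ],
)

```text
clock: 32.05
position: [0.4708, 0.0265, 0.1639]
ee_rot: [0.051, 0.999, 0.0, 0.001]
ft_force: [-1.3, -1.3, 2.1]
grip_width: 0.337
grasp_force: 91.1
```

```bash
python3 p.py
```

```text
carton xc,yc,z -0.0756 -0.0008 0.1639 toolx 174.11 grip 0.33707957645148995 91.07165694236755 [-1.3 -1.3  2.1] 32.05
```

Call:
jog_arm(
  increments=[
    [0,0,0.001,0,0,0,-1],
    [0,0,0.002,0,0,0,-1],
    [0,0,0.003,0,0,0,-1],
    [0,0,0.003,0,0,0,-1],
    [0,0,0.003,0,0,0,-1],
  ],
)

```text
clock: 32.47
position: [0.4707, 0.0265, 0.1605]
ee_rot: [0.051, 0.999, -0.0, 0.0]
ft_force: [2.1, -1.9, 3.4]
grip_width: 0.341
grasp_force: 91.3
```

Call:
jog_arm(
  increments=[
    [-0.003,0,0,0,0,0,-1],
    [-0.006,0,0,0,0,0,-1],
    [-0.009,0,0,0,0,0,-1],
    [-0.012,0,0,0,0,0,-1],
    [-0.015,0,0,0,0,0,-1],
  ],
)

```text
clock: 32.88
position: [0.4854, 0.0254, 0.1601]
ee_rot: [0.051, 0.999, 0.0, -0.0]
ft_force: [-3.9, 1.0, 3.3]
grip_width: 0.341
grasp_force: 91.3
```

Call:
jog_arm(
  increments=[
    [-0.003,0,0,0,0,0,-1],
    [-0.006,0,0,0,0,0,-1],
    [-0.009,0,0,0,0,0,-1],
    [-0.012,0,0,0,0,0,-1],
    [-0.015,0,0,0,0,0,-1],
  ],
)

```text
clock: 33.3
position: [0.5005, 0.0235, 0.1603]
ee_rot: [0.051, 0.999, 0.0, -0.0]
ft_force: [-4.3, 1.3, 3.4]
grip_width: 0.335
grasp_force: 91.3
```

```bash
python3 p.py
```

```text
carton xc,yc,z -0.0458 -0.0007 0.1603 toolx 174.11 grip 0.33454212805782857 91.28959894180298 [-4.3  1.3  3.4] 33.3
```

Steady at about 6.7 N and on the line; continue to the middle and on.

Call:
jog_arm(
  increments=[
    [-0.003,0,0,0,0,0,-1],
    [-0.006,0,0,0,0,0,-1],
    [-0.009,0,0,0,0,0,-1],
    [-0.012,0,0,0,0,0,-1],
    [-0.015,0,0,0,0,0,-1],
  ],
)

```text
clock: 33.72
position: [0.5154, 0.022, 0.1603]
ee_rot: [0.051, 0.999, 0.0, 0.0]
ft_force: [-4.2, 1.5, 2.9]
grip_width: 0.338
grasp_force: 91.3
```

Call:
jog_arm(
  increments=[
    [-0.003,0,0,0,0,0,-1],
    [-0.006,0,0,0,0,0,-1],
    [-0.009,0,0,0,0,0,-1],
    [-0.012,0,0,0,0,0,-1],
    [-0.015,0,0,0,0,0,-1],
  ],
)

```text
clock: 34.13
position: [0.5303, 0.0205, 0.1603]
ee_rot: [0.051, 0.999, 0.0, -0.0]
ft_force: [-4.4, 1.0, 4.4]
grip_width: 0.338
grasp_force: 91.3
```

Call:
jog_arm(
  increments=[
    [-0.003,0,0,0,0,0,-1],
    [-0.006,0,0,0,0,0,-1],
    [-0.009,0,0,0,0,0,-1],
    [-0.012,0,0,0,0,0,-1],
    [-0.015,0,0,0,0,0,-1],
  ],
)

```text
clock: 34.55
position: [0.5452, 0.0189, 0.1603]
ee_rot: [0.051, 0.999, 0.0, -0.0]
ft_force: [-3.7, 0.3, 4.2]
grip_width: 0.339
grasp_force: 91.3
```

```bash
python3 p.py
```

```text
carton xc,yc,z -0.0008 -0.0007 0.1603 toolx 174.11 grip 0.3392791091749616 91.28323316574097 [-3.7  0.3  4.2] 34.55
```

Call:
jog_arm(
  increments=[
    [-0.003,0,0,0,0,0,-1],
    [-0.006,0,0,0,0,0,-1],
    [-0.009,0,0,0,0,0,-1],
    [-0.012,0,0,0,0,0,-1],
    [-0.015,0,0,0,0,0,-1],
  ],
)

```text
clock: 34.97
position: [0.5602, 0.0174, 0.1603]
ee_rot: [0.051, 0.999, 0.0, 0.0]
ft_force: [-4.5, 0.4, 4.2]
grip_width: 0.341
grasp_force: 91.3
```

Call:
jog_arm(
  increments=[
    [-0.003,0,0,0,0,0,-1],
    [-0.006,0,0,0,0,0,-1],
    [-0.009,0,0,0,0,0,-1],
    [-0.012,0,0,0,0,0,-1],
    [-0.015,0,0,0,0,0,-1],
  ],
)

```text
clock: 35.38
position: [0.5751, 0.0158, 0.1603]
ee_rot: [0.051, 0.999, 0.0, 0.0]
ft_force: [-4.4, 0.3, 3.7]
grip_width: 0.336
grasp_force: 91.3
```

Call:
jog_arm(
  increments=[
    [-0.003,0,0,0,0,0,-1],
    [-0.006,0,0,0,0,0,-1],
    [-0.009,0,0,0,0,0,-1],
    [-0.012,0,0,0,0,0,-1],
    [-0.015,0,0,0,0,0,-1],
  ],
)

```text
clock: 35.8
position: [0.59, 0.0143, 0.1603]
ee_rot: [0.051, 0.999, 0.0, -0.0]
ft_force: [-3.6, 0.2, 4.2]
grip_width: 0.342
grasp_force: 91.3
```

Call:
jog_arm(
  increments=[
    [-0.003,0,0,0,0,0,-1],
    [-0.006,0,0,0,0,0,-1],
    [-0.009,0,0,0,0,0,-1],
    [-0.012,0,0,0,0,0,-1],
    [-0.015,0,0,0,0,0,-1],
  ],
)

```text
clock: 36.22
position: [0.6049, 0.0127, 0.1603]
ee_rot: [0.051, 0.999, 0.0, 0.0]
ft_force: [-3.8, 0.1, 5.0]
grip_width: 0.337
grasp_force: 91.3
```

Call:
jog_arm(
  increments=[
    [-0.003,0,0,0,0,0,-1],
    [-0.006,0,0,0,0,0,-1],
    [-0.009,0,0,0,0,0,-1],
    [-0.012,0,0,0,0,0,-1],
    [-0.015,0,0,0,0,0,-1],
  ],
)

```text
clock: 36.63
position: [0.6198, 0.0112, 0.1603]
ee_rot: [0.051, 0.999, 0.0, -0.0]
ft_force: [-3.6, -0.1, 4.0]
grip_width: 0.341
grasp_force: 91.3
```

Call:
jog_arm(
  increments=[
    [-0.001,0,0,0,0,0,-1],
    [-0.001,0,0,0,0,0,-1],
    [-0.001,0,0,0,0,0,-1],
  ],
)

```text
clock: 36.88
position: [0.6209, 0.0111, 0.1604]
ee_rot: [0.051, 0.999, 0.0, 0.0]
ft_force: [-2.4, 0.7, 4.5]
grip_width: 0.34
grasp_force: 91.3
```

```bash
python3 p.py; python3 top.py d
```

```text
carton xc,yc,z 0.0753 -0.0007 0.1604 toolx 174.11 grip 0.34026974672622845 91.27422094345093 [-2.4  0.7  4.5] 36.8833
lid y -0.07 -0.05 373 0.0752
lid y -0.05 -0.03 357 0.0752
lid y -0.02 0.01 408 0.0773
lid y 0.02 0.045 314 0.0754
lid y 0.045 0.07 291 0.0753
```

View pics/sd.png

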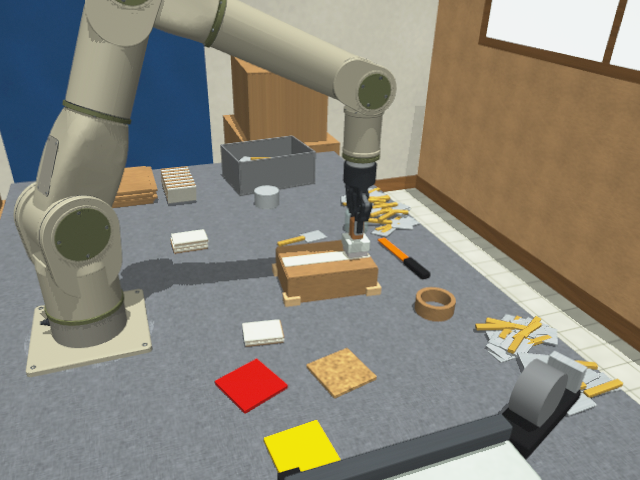

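The presser reached the far end at (356,245) with the lid flat. Lift it and take it back to the pad.

Call:
jog_arm(
  increments=[
    [0,0,-0.01,0,0,0,-1],
    [0,0,-0.025,0,0,0,-1],
    [0,0,-0.045,0,0,0,-1],
    [0,0,-0.06,0,0,0,-1],
    [0,0,-0.06,0,0,0,-1],
  ],
)

```text
clock: 37.35
position: [0.6219, 0.011, 0.2237]
ee_rot: [0.051, 0.999, 0.0, 0.003]
ft_force: [0.8, 1.2, -2.7]
grip_width: 0.338
grasp_force: 90.5
```

Call:
jog_arm(
  increments=[
    [0.014,-0.034,0,0,0,0,-1],
    [0.028,-0.068,0,0,0,0,-1],
    [0.042,-0.102,0,0,0,0,-1],
    [0.056,-0.136,0,0,0,0,-1],
    [0.07,-0.17,0,0,0,0,-1],
  ],
)

```text
clock: 37.77
position: [0.532, -0.152, 0.2193]
ee_rot: [0.051, 0.999, 0.0, -0.0]
ft_force: [0.2, -0.4, -2.9]
grip_width: 0.339
grasp_force: 90.5
```

Call:
jog_arm(
  increments=[
    [0.014,-0.034,0,0,0,0,-1],
    [0.028,-0.068,0,0,0,0,-1],
    [0.042,-0.102,0,0,0,0,-1],
    [0.056,-0.136,0,0,0,0,-1],
    [0.063,-0.159,0,0,0,0,-1],
  ],
)

```text
clock: 38.18
position: [0.4514, -0.3057, 0.2197]
ee_rot: [0.053, 0.999, -0.0, -0.0]
ft_force: [0.4, -0.3, -3.3]
grip_width: 0.339
grasp_force: 90.5
```

Call:
jog_arm(
  increments=[
    [0,0,0.02,0,0,0,-1],
    [0,0,0.045,0,0,0,-1],
    [0,0,0.07,0,0,0,-1],
    [0,0,0.09,0,0,0,-1],
    [0,0,0.1,0,0,0,-1],
  ],
)

```text
clock: 38.6
position: [0.4529, -0.3015, 0.117]
ee_rot: [0.051, 0.999, 0.001, -0.002]
ft_force: [-0.4, -0.4, -3.3]
grip_width: 0.336
grasp_force: 90.3
```

Call:
jog_arm(
  increments=[
    [0,0,0.004,0,0,0,-1],
    [0,0,0.008,0,0,0,-1],
    [0,0,0.01,0,0,0,-1],
    [0,0,0.012,0,0,0,-1],
    [0,0,0.012,0,0,0,-1],
  ],
)

```text
clock: 39.02
position: [0.4548, -0.3026, 0.1087]
ee_rot: [0.051, 0.999, -0.0, 0.0]
ft_force: [0.6, 0.0, -4.2]
grip_width: 0.34
grasp_force: 90.3
```

```bash
python3 p.py; python3 -c "
from h import *
print(get_obs()['position'])"
```

```text
carton xc,yc,z -0.0579 -0.3297 0.1087 toolx 174.12 grip 0.33994969950110693 90.33976078033447 [ 0.6  0.  -4.2] 39.0167
[ 0.45481571 -0.30258549  0.10872783]
```

Call:
jog_arm(
  increments=[
    [0,0,0.003,0,0,0,-1],
    [0,0,0.006,0,0,0,-1],
    [0,0,0.008,0,0,0,-1],
    [0,0,0.01,0,0,0,-1],
    [0,0,0.01,0,0,0,-1],
  ],
)

```text
clock: 39.43
position: [0.4546, -0.3024, 0.0982]
ee_rot: [0.051, 0.999, 0.0, 0.0]
ft_force: [-1.5, 0.0, 2.5]
grip_width: 0.339
grasp_force: 91.2
```

Call:
jog_arm(
  increments=[
    [0,0,0.0005,0,0,0,-1],
    [0,0,0.001,0,0,0,-1],
    [0,0,0.001,0,0,0,-1],
  ],
)

```text
clock: 39.68
position: [0.4545, -0.3024, 0.0974]
ee_rot: [0.051, 0.999, 0.0, 0.0]
ft_force: [-1.5, 1.6, 2.1]
grip_width: 0.338
grasp_force: 91.1
```

Resting on the pad. Release to a moderate opening and withdraw.

Call:
jog_arm(
  increments=[
    [0,0,-0.001,0,0,0,0],
    [0,0,-0.001,0,0,0,0.2],
    [0,0,-0.001,0,0,0,0.4],
    [0,0,-0.001,0,0,0,0.4],
    [0,0,-0.001,0,0,0,0.4],
  ],
)

```text
clock: 40.1
position: [0.4545, -0.3025, 0.0983]
ee_rot: [0.051, 0.999, -0.0, 0.0]
ft_force: [-0.2, -0.4, -0.4]
grip_width: 0.702
grasp_force: 0.0
```

Call:
jog_arm(
  increments=[
    [0,0,-0.01,0,0,0,0.4],
    [0,0,-0.03,0,0,0,0.4],
    [0,0,-0.06,0,0,0,0.4],
    [0,0,-0.1,0,0,0,0.4],
    [0,0,-0.14,0,0,0,0.4],
  ],
)

```text
clock: 40.52
position: [0.4537, -0.3025, 0.2402]
ee_rot: [0.052, 0.999, 0.0, -0.001]
ft_force: [1.4, -1.0, 0.4]
grip_width: 0.704
grasp_force: 0.0
```

Call:
jog_arm(
  increments=[
    [-0.03,0,-0.02,0,0,0,0.4],
    [-0.06,0,-0.04,0,0,0,0.4],
    [-0.06,0,-0.05,0,0,0,0.4],
    [-0.06,0,-0.05,0,0,0,0.4],
    [-0.06,0,-0.05,0,0,0,0.4],
  ],
)

```text
clock: 40.93
position: [0.5137, -0.3091, 0.2885]
ee_rot: [0.052, 0.999, -0.0, -0.0]
ft_force: [-0.4, 0.5, -0.1]
grip_width: 0.701
grasp_force: 0.0
```

```bash
python3 pr.py e; python3 top.py e
```

```text
tcp [ 0.5137 -0.3091  0.2885] toolx 174.1
wrist
grip top [ 299  130   35   35 1147] centre 454.2 -301.9 size 28 28 ang 84.0 tool dxy [0.0599 0.001 ]
housing top [ 287  116   58   59 2053] centre 454.3 -302.3 size 55 55 ang 84.0 tool dxy [0.0597 0.0007]
pad [ 259   85  111  115 4823] centre 454.8 -302.9 size 99 99 ang 12.0 tool dxy [0.0592 0.0001]
top
grip top [436 271  14  12 144] centre 454.8 -300.4 size 32 27 ang 89.1 tool dxy [0.0595 0.0026]
housing top [425 265  24  24 288] centre 455.2 -300.4 size 57 56 ang 84.1 tool dxy [0.0591 0.0026]
pad [410 256  45  43 830] centre 455.2 -301.3 size 100 101 ang 12.3 tool dxy [0.059  0.0017]
lid y -0.07 -0.05 366 0.0752
lid y -0.05 -0.03 362 0.0753
lid y -0.02 0.01 497 0.0773
lid y 0.02 0.045 391 0.0752
lid y 0.045 0.07 371 0.0754
```

View pics/se.png

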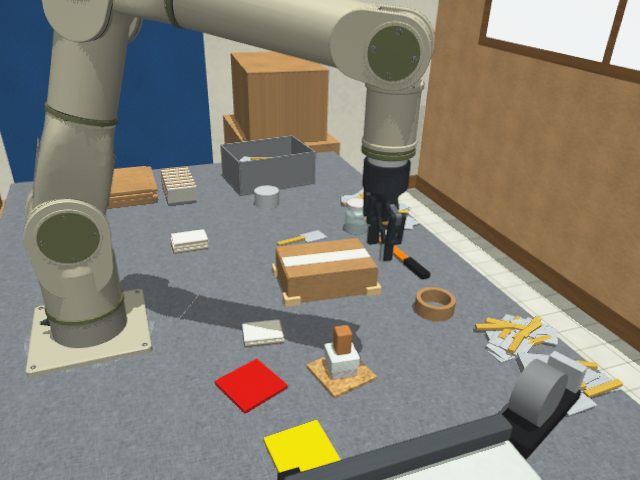

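The final view shows the presser upright on the pad at (342,360), centred within 2 mm, the lid flat with the strip at (325,257), and the arm clear.

```bash
python3 -c "
from workcell import workorder
print(workorder.hand_in())"
```

```text
the job is handed in; nothing more can be done
None
```

The job is handed in, with no verdict returned: all three spoons found went into the carton, both flaps closed flat, the seam was pressed end to end at about 7 N, and the presser is back upright on its pad. The one doubt is wrist force, which peaked briefly at about 43 N (lowering the first spoon) and 70 N (closing the plain flap): under the 120 N wrist limit, but I couldn't tell whether the gripper's body took over its 40 N limit.

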